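# Book in the reagent packs

## Robot

A 6-joint arm with a two-finger parallel gripper is mounted at the origin on the work surface. World frame = base frame: x ahead of the robot, y to its left, z up, the work surface at z = 0. Lengths are in m, angles in rad, forces in N, time in s.
With the tool pointing down it reaches from about 0.425 to 0.95 m from the base axis. Payload 3.5 kg.
Tool frame: the origin (TCP) lies at the very end of the fingers, on their centre line; the grasp point (between the pads) lies 19 mm behind it (env.pinch_z is the distance from the TCP to the grasp point, in m); z points along the fingers, y is the line along which they close (so a half turn about z gives the same grasp; the last joint's range is limited). The gripper opens to 85 mm and grips with 20 to 120 N. Pads are 22 mm wide; open, the fingers measure 114 mm over their backs; the gripper's body (76 mm by 85 mm) begins 54 mm behind the grasp point. The pads swing forward as they close: fully open they stand 13 mm farther back than shut.
Start: joints at [1.038, 0.286, 1.577, -0, 1.279, -0.15], TCP at [0.252, 0.626, 0.231] pointing down, gripper open.
Joint ranges: [-2.77, 2.77], [-0.9, 2.22], [0.21, 2.48], [-1.53, 4.67], [0.24, 2.81], [-2.84, 2.84]. Speed limits (rad/s): [2.79, 2.79, 3.14, 3.14, 3.14, 3.14].

## Interface

Orientations are given as a 3x3 rotation matrix whose columns are the frame's x, y, z axes.
In Python, from rig import env gives the robot as it stands.
- The arm moves only by the tool send_rows, never from a script. Its argument "moves" is a list of rows, each an object with "offset": the shift along the world's x, y, z normalised to -1 to 1, where 1 is 0.2 m, a list of three; "angular": the turn, a rotation vector about the world's x, y, z normalised to -1 to 1, where 1 is pi/4 rad, a list of three. In form: [{"offset": [x, y, z], "angular": [ax, ay, az]}, ...]. A call has 1 to 10 rows; each row is the pose to reach, as a shift and turn from the pose commanded when the call began; what a row does not reach only later rows make up. A row lasts 1/8 s, in which the tool goes at most 62.5 mm and 10.7 degrees, less where a joint would pass 70% of its speed; a pose out of reach is approached as far as the arm can. A call with a number of a shift or a turn outside -1 to 1 is refused whole. A call with a gripper value outside its range is refused whole. "gripper" is the opening, from -1 (shut) to 1 (fully open), set as the call begins (left out, the last holds). The fingers move at their own pace and stop on an object; the grip force is fixed at half the most. Time passes only in rows, so rows that repeat a pose let the fingers close. It gives the time, the measured TCP pose, the force, the opening and the grip force at its end, in the units of the state.
- env.state(): the state, without advancing time (a new reading comes with each control period).
- env.camera(name): name is "scene" or "top" or "wrist"; returns a dict with "image" (384x512x3 uint8, blue, green, red), "depth" (384x512 float32, m along the optical axis (not along the pixel's ray), 0 where there is no reading), "mtx" (3x3 intrinsics, pixels), "R" (3x3) and "t" (3): a world point X has camera coordinates R X + t; the wrist camera has in their place "hand_eye" (4x4, takes a point from camera to tool coordinates, whose origin is the TCP and whose axes are the flange's). Camera axes: x right, y down, z forward; pixel columns grow to the right and rows downward; lengths in m; the calibration is good to about 2 mm. The wrist camera is an equidistant fisheye: a pixel r from the principal point sees the ray r / f radians off the axis. A picture is of the moment at which its call begins: read the wrist's pose just before it.
- env.sign_off(): hands the job in; it is judged then, once.
The state is a dict: "clock": time; "joint_positions": joint angles; "joint_vel": joint speeds; "effort": joint torques, N m; "tool_pos": TCP position; "tool_rot": TCP orientation; "contact_force": force on the tool from outside, world axes, zero at the start; "torque": the same for the moment, N m; "finger_gap": finger opening in m; "grip_force": force on a finger pad.
Only numpy, scipy, OpenCV 4.12 (cv2) and the standard library are available. Lean on these libraries where they do the work, as an engineer would, in place of code of your own. Each camera call takes 0.05 s, during which the arm holds its last target. There are 200 camera calls.

## Task

Book in the white reagent packs standing on the bench, longest pack first and shortest last: take the hand scanner from its cradle, aim its window squarely at each pack's bar-code label from about 9 cm away and hold it still there for two seconds. Put the scanner back in its cradle the way it lay, stand all the packs upright on the floor of the aluminium tray, and last of all move the steel spring clip from its stand to the upright tab of the tray, jaws gripping the tab, to mark the tray as booked in. Do not shift or tip the other things on the bench.

Things in the scene. Friction and masses are not known exactly. Their poses are not given: they have to be found in the camera images.
- pack4: white plastic reagent pack with 4 grey screw caps on top, 160 mm long (x) x 52 mm wide (y) x 72 mm tall (82 with caps), about 0.28 kg; its front (-x) upper edge is cut off at 45 degrees (first 42 mm of the length, from 30 mm height to the top) and carries the bar-code label. Origin: centre of the underside. Absent in some starts (None).
- pack3: white plastic reagent pack with 3 grey screw caps on top, 135 mm long (x) x 52 mm wide (y) x 72 mm tall (82 with caps), about 0.26 kg; its front (-x) upper edge is cut off at 45 degrees (first 42 mm of the length, from 30 mm height to the top) and carries the bar-code label. Origin: centre of the underside. Absent in some starts (None).
- pack2: white plastic reagent pack with 2 grey screw caps on top, 110 mm long (x) x 52 mm wide (y) x 72 mm tall (82 with caps), about 0.23 kg; its front (-x) upper edge is cut off at 45 degrees (first 42 mm of the length, from 30 mm height to the top) and carries the bar-code label. Origin: centre of the underside. Absent in some starts (None).
- pack1: white plastic reagent pack with 1 grey screw cap on top, 85 mm long (x) x 52 mm wide (y) x 72 mm tall (82 with caps), about 0.21 kg; its front (-x) upper edge is cut off at 45 degrees (first 42 mm of the length, from 30 mm height to the top) and carries the bar-code label. Origin: centre of the underside. Absent in some starts (None).
- label4 (a point): centre of the white bar-code label on the sloped front of the pack with 4 caps (59 mm ahead of the pack's origin, 51 mm up); z axis = outward normal of the label (forward and up at 45 degrees). None if the pack is absent.
- label3 (a point): centre of the white bar-code label on the sloped front of the pack with 3 caps (46.5 mm ahead of the pack's origin, 51 mm up); z axis = outward normal of the label (forward and up at 45 degrees). None if the pack is absent.
- label2 (a point): centre of the white bar-code label on the sloped front of the pack with 2 caps (34 mm ahead of the pack's origin, 51 mm up); z axis = outward normal of the label (forward and up at 45 degrees). None if the pack is absent.
- label1 (a point): centre of the white bar-code label on the sloped front of the pack with 1 cap (21.5 mm ahead of the pack's origin, 51 mm up); z axis = outward normal of the label (forward and up at 45 degrees). None if the pack is absent.
- scanner: hand-held bar-code scanner, 0.2 kg: black bar handle 145 mm long (x from -95 to +50) x 34 wide x 30 tall, grey head 56 mm wide at the +x end (to x = 85 mm, 57 mm tall) whose window looks forward and down at 45 degrees. Origin: on the underside, x along the handle towards the head, z up. It starts in the cradle.
- scanner_grip (a point): where to grip the scanner: in the middle of the handle near its centre of mass, 10 mm behind the scanner's origin and 15 mm above its underside; fingers close along y on 34 mm. Axes as scanner.
- scanner_window (a point): centre of the scanner's window (72 mm ahead of its origin, 16 mm up); z axis = reading direction, forward and down at 45 degrees in the scanner's frame.
- scanner_aim (a point): the scanner's reading point, 90 mm straight ahead of the window along the reading direction. A label is read when this point is at its centre (within 25 mm), the window looks squarely at it (within 20 degrees) and it is held so for 1.5 s. Axes as scanner_window.
- cradle: fixed grey cradle of the scanner: foot plate 170 x 100 mm, 6 mm thick, with two U-shaped saddles 22 mm long at x = -75 and +32 mm, saddle floor 40 mm above the bench, side walls 46 mm apart and 14 mm high. Origin on the bench; the scanner belongs in it with its origin 40 mm above the cradle's and the head towards +x.
- tray: fixed aluminium tray, outside 204 (x) x 262 (y) mm, wall 6 mm thick and 32 mm high, floor 5 mm thick. Origin: centre of its underside on the bench. Room for three packs side by side, pointing along x, 78 mm apart.
- tray_tab (a point): middle of the top edge of the flat upright tab on the tray's -x wall (the wall nearest the robot): tab 70 mm wide (along y), 6 mm thick (along x), top edge 70 mm above the bench. Axes as tray.
- dock: fixed grey stand, foot 75 x 80 mm, 12 mm thick, with an upright plate 60 mm wide (x), 6 mm thick (y), top edge 70 mm above the bench, on which the clip waits. Origin on the bench under the plate.
- clip: steel spring clip like a big clothes peg, 26 mm wide (x), jaws down, handles up. Origin: on the hinge pin (axis x), z up. Jaws reach 42 mm below it (rubber pads, lowest 22 mm); the two flat handles splay along +y and -y to 58 mm overall, 56 mm above it. Starts clamped on the dock's plate, origin 12 mm above the plate's edge; well clipped, the edge is 5 to 25 mm below the origin.
- clip_jaw (a joint): opening angle of the clip's hinge, rad: 0 when clamped on a 6 mm plate, about 0.6 fully squeezed open, -0.1 when shut on nothing. Squeezing the handles to about 36 mm (grip about 40 mm above the clip's origin, fingers closing along its y, some 15 N) opens the jaws to about 25 mm.
- white_bottle: white plastic screw-cap bottle, 60 mm across, 130 mm tall; a bystander. Origin: centre of its underside.
- amber_vial: small amber glass bottle with black cap, 40 mm across, 65 mm tall; a bystander. Origin: centre of its underside.
- sample_jar: clear jar with red lid, 62 mm across, 70 mm tall; a bystander. Origin: centre of its underside.
- beaker: empty clear plastic cup, 68 mm across, 85 mm tall; a bystander. Origin: centre of its underside.
- tip_box: blue pipette-tip box, 100 x 75 x 60 mm; a bystander. Origin: centre of its underside.
Things that resemble listed ones, but are neither listed nor needed, are in the scene too. Leave any purple look-alike of the scanner alone.

How it is judged:
On the way, in this order (a step that is already met when the one before it is completed fails the run):
1. the label of the pack with four caps is read: aim point within 25 mm of its centre, square within 20 degrees, held there for 1.5 s (distance between scanner_aim and label4 below 0.025 m and angle between the z axis of scanner_window and the z axis of label4, either way round below 0.35 rad and z of scanner_window in the frame of label4 above 0.04 m), for 1.5 s.
2. the label of the pack with three caps is read: aim point within 25 mm of its centre, square within 20 degrees, held there for 1.5 s (distance between scanner_aim and label3 below 0.025 m and angle between the z axis of scanner_window and the z axis of label3, either way round below 0.35 rad and z of scanner_window in the frame of label3 above 0.04 m), for 1.5 s.
3. the label of the pack with two caps is read: aim point within 25 mm of its centre, square within 20 degrees, held there for 1.5 s (distance between scanner_aim and label2 below 0.025 m and angle between the z axis of scanner_window and the z axis of label2, either way round below 0.35 rad and z of scanner_window in the frame of label2 above 0.04 m), for 1.5 s.
4. the label of the pack with one cap is read: aim point within 25 mm of its centre, square within 20 degrees, held there for 1.5 s (distance between scanner_aim and label1 below 0.025 m and angle between the z axis of scanner_window and the z axis of label1, either way round below 0.35 rad and z of scanner_window in the frame of label1 above 0.04 m), for 1.5 s.
5. the scanner is back in its cradle and all packs stand in the tray (x of scanner_grip in the frame of cradle between -0.035 and 0.015 m and y of scanner_grip in the frame of cradle between -0.012 and 0.012 m and z of scanner_grip in the frame of cradle between 0.048 and 0.062 m and angle between the x axis of scanner and the x axis of cradle, either way round below 0.15 rad and angle between scanner's own z axis and vertical below 0.15 rad and x of scanner_window in the frame of cradle above 0.03 m and x of pack4 in the frame of tray between -0.095 and 0.095 m and y of pack4 in the frame of tray between -0.125 and 0.125 m and z of pack4 in the frame of tray between -0.002 and 0.01 m and angle between each of pack4, pack3, pack2, pack1's own z axis and vertical below 0.1 rad and linear speed of each of pack4, pack3, pack2, pack1 below 0.03 m/s and x of pack3 in the frame of tray between -0.095 and 0.095 m and y of pack3 in the frame of tray between -0.125 and 0.125 m and z of pack3 in the frame of tray between -0.002 and 0.01 m and x of pack2 in the frame of tray between -0.095 and 0.095 m and y of pack2 in the frame of tray between -0.125 and 0.125 m and z of pack2 in the frame of tray between -0.002 and 0.01 m and x of pack1 in the frame of tray between -0.095 and 0.095 m and y of pack1 in the frame of tray between -0.125 and 0.125 m and z of pack1 in the frame of tray between -0.002 and 0.01 m), for 0.2 s.
6. the clip grips the tray's tab (x of clip in the frame of tray_tab between -0.006 and 0.006 m and y of clip in the frame of tray_tab between -0.035 and 0.035 m and z of clip in the frame of tray_tab between 0.003 and 0.028 m and angle between the y axis of clip and the x axis of tray, either way round below 0.2 rad and angle between clip's own z axis and vertical below 0.2 rad and value of joint clip_jaw between -0.07 and 0.08 rad and contact force between clip and tray above 1 N and linear speed of clip below 0.03 m/s), for 0.2 s.
At the end, for the whole second after the job is handed in: Scanner level in both cradle saddles, head to +x (25 mm lengthwise, 12 mm sideways); every pack upright (0.1 rad) on the tray floor; clip clamped square and upright (0.2 rad) on the tray tab, its origin 3 to 28 mm above the tab edge, within 35 mm of its middle; all released, at rest (all of step 5 and all of step 6); the robot touches nothing.
It fails at once if a bystander is shifted by more than 4 cm or tipped (distance of any of white_bottle, amber_vial, sample_jar, beaker, tip_box from where it was at the start of the episode above 0.04 m or angle between any of white_bottle, amber_vial, sample_jar, beaker, tip_box's own z axis and vertical above 0.5 rad).
Of pack4, pack3, pack2, pack1 only 2 to 3 are there at a start; the rules pass over those that are not, and their reading is None.
At some moment in a run one of pack4, pack3, pack2, pack1 may be knocked a few centimetres aside while the robot is not near it.
It also fails if it takes over 210 s, if anything falls off the work surface, if the arm or the gripper's body presses on something with over 40 N, if the wrist force passes 120 N, or if a joint passes its speed limit or range.

## Working session

There is one attempt and no reset: what is moved stays moved. The work goes in short steps, Python scripts to look and compute and a tool call to move; the robot and the scene stay as the last step left them, time stands still between calls to the robot, and variables do not carry over. Pictures are saved under pics/ and viewed, at most 14 in all, crops included, and the job is handed in when it is done.

Besides the shell and the picture viewer there is one more tool, called after ">>>" as a command line: name --argument value ..., lists and objects as JSON in quotes. send_rows: Moves the arm, as the interface text tells. Its arguments: {"type":"object","properties":{"moves":{"type":"array"},"gripper":{"type":"number"}},"required":["moves"]}

```bash
mkdir -p pics; ls
cat > h.py <<'E'
import numpy as np, cv2
from rig import env
def cloud(c):
    d=c["depth"];K=c["mtx"];v,u=np.mgrid[:d.shape[0],:d.shape[1]]
    P=np.stack([(u-K[0,2])/K[0,0]*d,(v-K[1,2])/K[1,1]*d,d],-1)
    W=(P-c["t"])@c["R"]
    W[d==0]=np.nan
    return W
E
python3 - <<'E'
from h import *
s=env.state();print({k:np.round(v,3) for k,v in s.items()})
for n in("scene","top"):
    c=env.camera(n);np.savez(f"{n}.npz",**c);cv2.imwrite(f"pics/{n}0.png",c["image"]);W=cloud(c)
    print(n,c["mtx"],c["R"],c["t"])
E
```

```text
pics
{'clock': np.float64(0.0), 'joint_positions': array([ 1.038,  0.287,  1.578, -0.   ,  1.279, -0.15 ]), 'joint_vel': array([ 0.   ,  0.   , -0.   , -0.002,  0.002,  0.   ]), 'effort': array([-1.0000e-03, -4.0598e+01, -2.9263e+01, -0.0000e+00,  6.0000e-03,
        0.0000e+00]), 'tool_pos': array([0.252, 0.626, 0.23 ]), 'tool_rot': array([[-0.928,  0.374, -0.001],
       [ 0.374,  0.928, -0.002],
       [ 0.   , -0.002, -1.   ]]), 'contact_force': array([-0.058,  0.399,  0.545]), 'torque': array([-0.033, -0.008, -0.034]), 'grip_force': np.float64(0.0), 'finger_gap': np.float64(0.085)}
scene [[357.07158597   0.         254.22101915]
 [  0.         357.07158597 196.11671417]
 [  0.           0.           1.        ]] [[ 0.89403654  0.44780817 -0.01290383]
 [ 0.26834331 -0.55836015 -0.78500051]
 [-0.35873463  0.69835649 -0.61936071]] [-0.51052387 -0.0548256   1.42371857]
top [[462.80181606   0.         251.44571879]
 [  0.         462.80181606 196.30496499]
 [  0.           0.           1.        ]] [[-0.00445026 -0.99998445  0.00336165]
 [-0.98936839  0.00391429 -0.14537837]
 [ 0.14536295 -0.00397288 -0.98937042]] [0.03899389 0.56876957 1.59153466]
```

Run:
```python
import cv2
for n in("scene","top"):
    cv2.imwrite(f"pics/{n}1.png",cv2.resize(cv2.imread(f"pics/{n}0.png"),(800,600),interpolation=cv2.INTER_CUBIC))
```

```text
(no output)
```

View pics/top1.png

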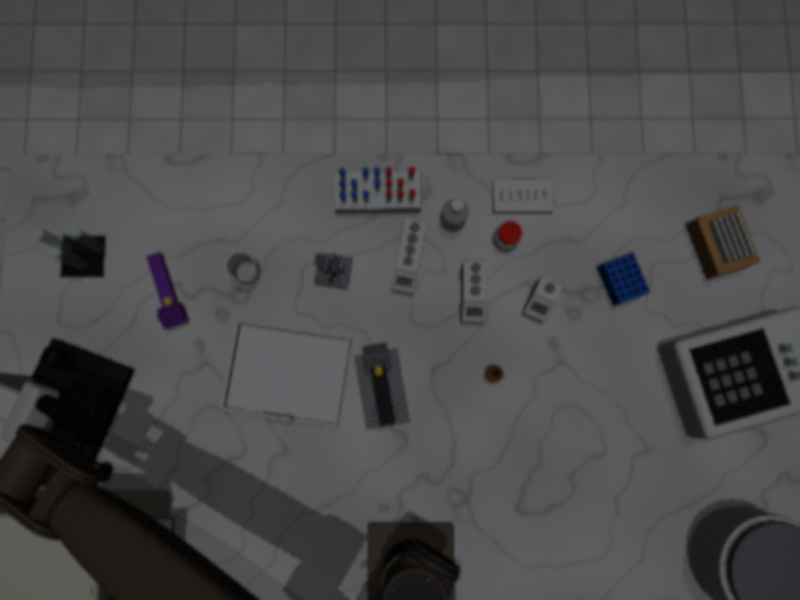

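View pics/scene1.png

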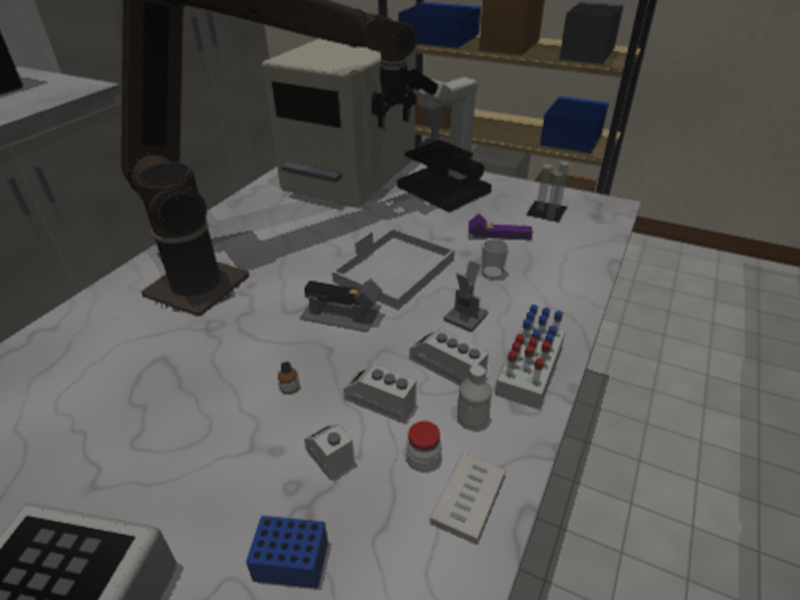

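Top view (800x600): pack4 at (409,255), pack3 (474,290) and pack1 (541,298), with labels facing the robot. The tray is at (288,375) with its tab at the bottom edge, and the clip on its dock is at (334,270). Two candidates look like the scanner: black with a grey head in its cradle at (380,385), and purple at (167,290). The black one fits the description. The scene view agrees.

```bash
cat >> h.py <<'E'
def rect(W,box,z0,z1):
    # box: u0,v0,u1,v1 in 512x384 px
    u0,v0,u1,v1=box;P=W[v0:v1,u0:u1].reshape(-1,3);P=P[np.isfinite(P[:,2])]
    P=P[(P[:,2]>z0)&(P[:,2]<z1)]
    if len(P)<6:return None
    (c,s,a)=cv2.minAreaRect((P[:,:2]*1000).astype(np.float32))
    if s[0]<s[1]: s=s[::-1];a-=90
    a=(a+90)%180-90
    return len(P),np.round(c,1),np.round(s,1),round(a,2),np.round(np.median(P[:,2]),4)
E
python3 - <<'E'
from h import *
c=dict(np.load("top.npz"));W=cloud(c)
B=dict(p4=(247,137,277,192),p3=(290,162,315,210),p1=(333,172,362,208),clip=(198,158,228,186),tray=(140,203,228,275),cradle=(225,215,265,277))
for n,(u0,v0,u1,v1) in B.items():
    z=W[v0:v1,u0:u1,2];print(n,np.histogram(z[np.isfinite(z)],bins=np.arange(-.01,.13,.01))[0])
for n in("p4","p3","p1"):
    print(n,rect(W,B[n],.066,.0765),"whole",rect(W,B[n],.02,.1),"caps",rect(W,B[n],.079,.09))
print("tray",rect(W,B["tray"],.026,.038),"tab",rect(W,B["tray"],.06,.08))
print("cradle foot",rect(W,B["cradle"],.004,.012),"scanner",rect(W,B["cradle"],.06,.077),"head",rect(W,B["cradle"],.085,.11))
print("foot",rect(W,B["clip"],.006,.02),"clip top",rect(W,B["clip"],.1,.15),"plate",rect(W,B["clip"],.06,.09))
top=W[140:300,60:460]
cv2.imwrite("pics/a.png",cv2.resize(c["image"][120:280,130:380],(800,512),interpolation=cv2.INTER_CUBIC))
E
```

```text
p4 [488 442   7  14  42  44  50 166 295  81   3   0   0   0]
p3 [282 250  16  36  41  46  60 163 220  75   0   0   0   0]
p1 [298 295  21  19  49  54  54 101 126  23   0   0   0   0]
clip [165 278 205   6   3   9   2  10  11  31  27  18  19  24]
tray [1237 4026  513  175  310   12    2   19   19    0    0    0    0    0]
cradle [ 523 1167   99    1   16   16   29  177  276   95   65    3    0    0]
p4 (355, array([699.9,  -2.4]), array([129.7,  51.9]), -11.63, np.float64(0.0712)) whole (695, array([684.3,   0.8]), array([161.6,  51.9]), -11.63, np.float64(0.0707)) caps (98, array([706.3,  -1.6]), array([98.2, 44.5]), -13.07, np.float64(0.0824))
p3 (288, array([ 613.5, -145.1]), array([110.3,  52.3]), -1.31, np.float64(0.0712)) whole (641, array([ 601.9, -145. ]), array([134.3,  52.9]), -1.18, np.float64(0.0693)) caps (82, array([ 622.1, -144.9]), array([79.5, 46.6]), -4.15, np.float64(0.0825))
p1 (162, array([ 597.5, -306.4]), array([54.6, 52.1]), -26.33, np.float64(0.0715)) whole (426, array([ 583.9, -299.7]), array([85.7, 52.8]), -25.45, np.float64(0.0651)) caps (26, array([ 605.3, -304.7]), array([26.5, 18.3]), -80.27, np.float64(0.0834))
tray (406, array([422.8, 278.1]), array([263., 204.]), 81.29, np.float64(0.0318)) tab (38, array([325. , 293.3]), array([68.9,  5.8]), 81.56, np.float64(0.0699))
cradle foot (624, array([398.8,  62. ]), array([215.8, 139.6]), -0.23, np.float64(0.0065)) scanner (410, array([395. ,  65.8]), array([178.1,  52.5]), 8.57, np.float64(0.0706)) head (114, array([454.7,  75.7]), array([54.8, 28.7]), -85.4, np.float64(0.0918))
foot (304, array([665.7, 177.9]), array([105.7,  99.8]), 89.64, np.float64(0.0119)) clip top (88, array([655.2, 176.2]), array([59.9, 26.1]), 81.06, np.float64(0.1217)) plate (52, array([658.7, 175.8]), array([58.4, 20.6]), -8.35, np.float64(0.0827))
```

View pics/a.png

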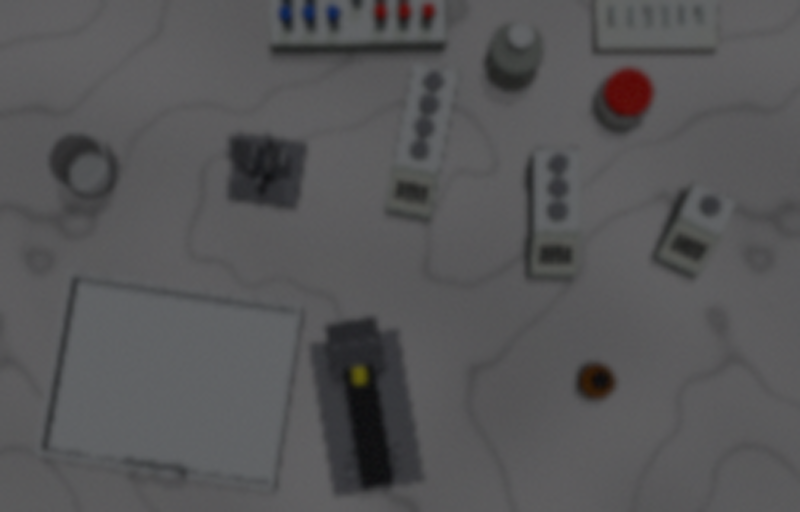

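The crop confirms it: the black scanner with its grey head is at (357,400). The purple one isn't needed. The poses from depth fit the given sizes, so I'll write a pose helper and move.

```bash
cat >> h.py <<'E'
from scipy.spatial.transform import Rotation as Ro
def toolR(psi,tilt=0):
    p=np.radians(psi);y=np.array([-np.sin(p),np.cos(p),0]);z=np.array([0,0,-1.])
    R0=np.stack([np.cross(y,z),y,z],1)
    return Ro.from_rotvec(np.radians(tilt)*y).as_matrix()@R0
def go(grasp,psi,tilt=0,pinch=.019):
    "offset/angular for the grasp point to arrive at grasp (m)"
    s=env.state();R=toolR(psi,tilt);T=np.array(grasp)+pinch*R[:,2]
    w=Ro.from_matrix(R@np.array(s["tool_rot"]).T).as_rotvec()
    print("target TCP",T.round(4),"offset",((T-s["tool_pos"])/.2).round(3),"angular",(w/(np.pi/4)).round(3))
E
python3 - <<'E'
from h import *
print(env.pinch_z)
go([.392,.0653,.20],8.6,12); go([.392,.0653,.057],8.6,12)
E
```

```text
0.0187
target TCP [0.3881 0.0647 0.1814] offset [ 0.682 -2.805 -0.243] angular [0.034 0.267 0.676]
target TCP [0.3881 0.0647 0.0384] offset [ 0.682 -2.805 -0.958] angular [0.034 0.267 0.676]
```

>>> send_rows --moves '[{"offset": [0.3, -1, 0], "angular": [0, 0, 0]}, {"offset": [0.3, -1, 0], "angular": [0, 0, 0]}, {"offset": [0.3, -1, 0], "angular": [0, 0, 0]}, {"offset": [0.3, -1, 0], "angular": [0, 0, 0]}, {"offset": [0.3, -1, 0], "angular": [0, 0, 0]}]' --gripper 0.5

```text
clock: 0.72
tool_pos: [0.3124, 0.4254, 0.2313]
tool_rot: [[-0.927, 0.376, -0.0], [0.376, 0.927, 0.0], [0.0, 0.0, -1.0]]
contact_force: [-0.2, 0.3, 0.0]
finger_gap: 0.0638
grip_force: 0.0
```

>>> send_rows --moves '[{"offset": [0.3, -1, 0], "angular": [0, 0, 0.3]}, {"offset": [0.3, -1, 0], "angular": [0, 0, 0.3]}, {"offset": [0.3, -1, 0], "angular": [0, 0, 0.3]}, {"offset": [0.3, -1, 0], "angular": [0, 0, 0.3]}, {"offset": [0.3, -1, 0], "angular": [0, 0, 0.3]}]'

```text
clock: 1.35
tool_pos: [0.3728, 0.2261, 0.2316]
tool_rot: [[-0.989, 0.149, 0.0], [0.149, 0.989, 0.001], [-0.0, 0.001, -1.0]]
contact_force: [0.3, 0.5, -0.7]
finger_gap: 0.0641
grip_force: 0.0
```

>>> send_rows --moves '[{"offset": [0.08, -0.8, 0], "angular": [0.03, 0.27, 0.38]}, {"offset": [0.08, -0.8, 0], "angular": [0.03, 0.27, 0.38]}, {"offset": [0.08, -0.8, 0], "angular": [0.03, 0.27, 0.38]}, {"offset": [0.08, -0.8, 0], "angular": [0.03, 0.27, 0.38]}, {"offset": [0.08, -0.8, 0], "angular": [0.03, 0.27, 0.38]}, {"offset": [0.08, -0.8, 0], "angular": [0.03, 0.27, 0.38]}]'

```text
clock: 2.1
tool_pos: [0.388, 0.0677, 0.2313]
tool_rot: [[-0.966, -0.152, -0.211], [-0.154, 0.988, -0.008], [0.21, 0.024, -0.977]]
contact_force: [-0.1, 0.1, 0.3]
finger_gap: 0.0643
grip_force: 0.0
```

Run:
```python
from h import *
print(env.state()["joint_positions"])
go([.392,.0653,.12],8.6,12); go([.392,.0653,.057],8.6,12)
```

```text
[-0.07110099 -0.23650072  2.12048498 -0.02350419  1.46892689 -1.79218708]
target TCP [0.3881 0.0647 0.1014] offset [ 0.    -0.015 -0.649] angular [-0.03  -0.007 -0.003]
target TCP [0.3881 0.0647 0.0384] offset [ 0.    -0.015 -0.964] angular [-0.03  -0.007 -0.003]
```

>>> send_rows --moves '[{"offset": [0, -0.01, -0.3], "angular": [-0.03, -0.01, 0]}, {"offset": [0, -0.01, -0.55], "angular": [-0.03, -0.01, 0]}, {"offset": [0, -0.01, -0.7], "angular": [-0.03, -0.01, 0]}, {"offset": [0, -0.01, -0.8], "angular": [-0.03, -0.01, 0]}, {"offset": [0, -0.01, -0.9], "angular": [-0.03, -0.01, 0]}, {"offset": [0, -0.01, -0.96], "angular": [-0.03, -0.01, 0]}, {"offset": [0, -0.01, -0.96], "angular": [-0.03, -0.01, 0]}]'

```text
clock: 2.98
tool_pos: [0.3874, 0.0648, 0.0388]
tool_rot: [[-0.967, -0.151, -0.205], [-0.147, 0.989, -0.031], [0.207, -0.0, -0.978]]
contact_force: [0.2, -0.2, -0.8]
finger_gap: 0.064
grip_force: 0.0
```

>>> send_rows --moves '[{"offset": [0, 0, 0], "angular": [0, 0, 0]}, {"offset": [0, 0, 0], "angular": [0, 0, 0]}, {"offset": [0, 0, 0], "angular": [0, 0, 0]}, {"offset": [0, 0, 0], "angular": [0, 0, 0]}, {"offset": [0, 0, 0], "angular": [0, 0, 0]}, {"offset": [0, 0, 0], "angular": [0, 0, 0]}]' --gripper -1

```text
clock: 3.72
tool_pos: [0.3893, 0.0641, 0.0404]
tool_rot: [[-0.968, -0.149, -0.201], [-0.146, 0.989, -0.031], [0.203, -0.001, -0.979]]
contact_force: [1.8, 1.8, 6.1]
finger_gap: 0.0334
grip_force: 60.5
```

>>> send_rows --moves '[{"offset": [0, 0, 0.1], "angular": [0, 0, 0]}, {"offset": [0, 0, 0.3], "angular": [0, 0, 0]}, {"offset": [0, 0, 0.55], "angular": [0, 0, 0]}, {"offset": [0, 0, 0.55], "angular": [0, 0, 0]}]'

```text
clock: 4.22
tool_pos: [0.3903, 0.064, 0.1525]
tool_rot: [[-0.969, -0.149, -0.195], [-0.146, 0.989, -0.032], [0.198, -0.002, -0.98]]
contact_force: [-0.3, -0.9, -1.6]
finger_gap: 0.0333
grip_force: 60.0
```

```bash
cat >> h.py <<'E'
def packs(tag="x"):
    c=env.camera("top");W=cloud(c);cv2.imwrite(f"pics/{tag}.png",c["image"])
    for n,b in dict(p4=(242,127,284,200),p3=(285,155,322,220),p1=(323,165,370,218)).items():
        print(n,"whole",rect(W,b,.02,.1))
    return c,W
E
python3 - <<'E'
from h import *
c,W=packs("t1")
# scanner pose now
print("scanner",rect(W,(220,200,275,290),.095,.15), env.state()["finger_gap"])
R=np.array(env.state()["tool_rot"]);print(env.state()["tool_pos"]+.0)
E
```

```text
p4 whole (939, array([718.1, -14.2]), array([230.6, 141.4]), 8.68, np.float64(0.0681))
p3 whole (666, array([ 630.3, -152.4]), array([198.9,  80.4]), -15.69, np.float64(0.0694))
p1 whole (425, array([ 583.7, -299.6]), array([85.8, 52.7]), -25.95, np.float64(0.0659))
scanner None 0.03312946567690057
[0.38855511 0.06407666 0.15004545]
```

```bash
cat >> h.py <<'E'
LEN={"pack4":160,"pack3":135,"pack1":85}
def packs(tag="x",cam="top"):
    c=env.camera(cam);W=cloud(c);cv2.imwrite(f"pics/{tag}.png",c["image"])
    m=((W[...,2]>.02)&(W[...,2]<.095)).astype(np.uint8)
    n,l=cv2.connectedComponents(m,connectivity=4);out={}
    for i in range(1,n):
        P=W[l==i]
        if not 250<len(P)<1500: continue
        q,s,a=cv2.minAreaRect((P[:,:2]*1000).astype(np.float32))
        if s[0]<s[1]: s=s[::-1];a-=90
        a=(a+90)%180-90
        for k,L in LEN.items():
            if abs(s[0]-L)<8 and abs(s[1]-52)<6: out[k]=(np.array(q)/1000,a);print(k,np.round(q,1),np.round(s,1),round(a,2))
    return out,c,W
def scan(q,a,L,dx=.007,gz=.117,tilt=12):
    x=np.array([np.cos(np.radians(a)),np.sin(np.radians(a))])
    S=q-x*(L/2-21+135.6)/1000; go([*(S-dx*x),gz],a,tilt)
E
python3 - <<'E'
from h import *
o,c,W=packs("t1")
scan(np.array([.6843,.0008]),-11.63,160)
if "pack4" in o: scan(*o["pack4"],160)
packs("s1","scene")
E
```

```text
pack4 [684.    0.8] [160.4  51.9] -11.61
pack3 [ 602.  -145.2] [134.1  53.3] -1.52
pack1 [ 583.9 -299.4] [87.6 52.2] -25.81
target TCP [0.483  0.0422 0.0984] offset [ 0.478 -0.11  -0.25 ] angular [ 0.001  0.002 -0.449]
target TCP [0.4826 0.0422 0.0984] offset [ 0.477 -0.11  -0.25 ] angular [ 0.001  0.002 -0.449]
pack3 [ 606.5 -148.3] [136.1  56.8] -2.18
pack1 [ 586.7 -303.1] [89.9 53.3] -26.26
```

>>> send_rows --moves '[{"offset": [0.15, -0.03, 0], "angular": [0, 0, -0.15]}, {"offset": [0.3, -0.07, -0.05], "angular": [0, 0, -0.3]}, {"offset": [0.42, -0.1, -0.15], "angular": [0, 0, -0.42]}, {"offset": [0.477, -0.11, -0.22], "angular": [0, 0, -0.449]}, {"offset": [0.477, -0.11, -0.25], "angular": [0, 0, -0.449]}, {"offset": [0.477, -0.11, -0.25], "angular": [0, 0, -0.449]}]'

```text
clock: 5.12
tool_pos: [0.4816, 0.0424, 0.0975]
tool_rot: [[-0.958, 0.201, -0.206], [0.197, 0.98, 0.041], [0.21, -0.001, -0.978]]
contact_force: [-0.2, 0.5, -2.3]
finger_gap: 0.0332
grip_force: 59.9
```

Run:
```python
from h import *
o,c,W=packs("t2")
if "pack4" in o: scan(*o["pack4"],160)
o,c,W=packs("s2","scene")
cv2.imwrite("pics/s2c.png",cv2.resize(c["image"][130:270,170:340],(680,560),interpolation=cv2.INTER_CUBIC))
```

```text
pack3 [ 602.3 -145.1] [135.3  53. ] -1.37
pack1 [ 584.4 -300.1] [87.9 53.3] -26.63
pack3 [ 606.6 -148.8] [136.4  55.3] -1.42
pack1 [ 587.5 -303.4] [87.5 53.4] -24.21
```

View pics/s2c.png

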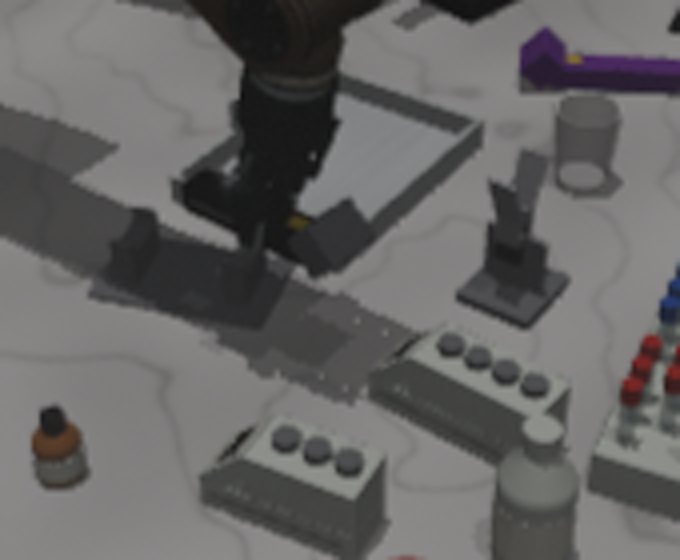

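The scanner is held level, with its head at (335,235) pointing at the pack4 slope at (400,350). I'll hold it there.

>>> send_rows --moves '[{"offset": [0, 0, 0], "angular": [0, 0, 0]}, {"offset": [0, 0, 0], "angular": [0, 0, 0]}, {"offset": [0, 0, 0], "angular": [0, 0, 0]}, {"offset": [0, 0, 0], "angular": [0, 0, 0]}, {"offset": [0, 0, 0], "angular": [0, 0, 0]}, {"offset": [0, 0, 0], "angular": [0, 0, 0]}, {"offset": [0, 0, 0], "angular": [0, 0, 0]}, {"offset": [0, 0, 0], "angular": [0, 0, 0]}, {"offset": [0, 0, 0], "angular": [0, 0, 0]}, {"offset": [0, 0, 0], "angular": [0, 0, 0]}]'

```text
clock: 6.48
tool_pos: [0.4835, 0.0421, 0.0993]
tool_rot: [[-0.959, 0.201, -0.201], [0.197, 0.98, 0.041], [0.206, -0.001, -0.979]]
contact_force: [0.3, 0.2, -1.3]
finger_gap: 0.033
grip_force: 59.9
```

>>> send_rows --moves '[{"offset": [0, 0, 0], "angular": [0, 0, 0]}, {"offset": [0, 0, 0], "angular": [0, 0, 0]}, {"offset": [0, 0, 0], "angular": [0, 0, 0]}, {"offset": [0, 0, 0], "angular": [0, 0, 0]}, {"offset": [0, 0, 0], "angular": [0, 0, 0]}, {"offset": [0, 0, 0], "angular": [0, 0, 0]}, {"offset": [0, 0, 0], "angular": [0, 0, 0]}, {"offset": [0, 0, 0], "angular": [0, 0, 0]}, {"offset": [0, 0, 0], "angular": [0, 0, 0]}, {"offset": [0, 0, 0], "angular": [0, 0, 0]}]'

```text
clock: 7.72
tool_pos: [0.4835, 0.0422, 0.0993]
tool_rot: [[-0.959, 0.201, -0.201], [0.197, 0.98, 0.041], [0.206, -0.001, -0.979]]
contact_force: [1.3, 0.4, -2.2]
finger_gap: 0.0336
grip_force: 59.9
```

Run:
```python
from h import *
o,c,W=packs("t3")
if "pack3" in o: scan(*o["pack3"],135)
np.savez("t3.npz",W=W,i=c["image"])
# pack4: visible top points vs the initial
W0=cloud(dict(np.load("top.npz")))
b=(slice(137,192),slice(247,277));print("pack4 depth change mm",np.nanmedian(np.abs(W[b]-W0[b])[...,2][W0[b][...,2]>.06])*1000)
```

```text
pack3 [ 601.7 -145.3] [133.6  52.7] -1.22
pack1 [ 583.8 -299.7] [87. 53.] -25.45
target TCP [ 0.4087 -0.1412  0.0984] offset [-0.374 -0.916 -0.005] angular [0.001 0.003 0.231]
pack4 depth change mm 3.354818467030757
```

>>> send_rows --moves '[{"offset": [-0.3, -0.2, 0.1], "angular": [0, 0, 0.1]}, {"offset": [-0.374, -0.45, 0.1], "angular": [0, 0, 0.2]}, {"offset": [-0.374, -0.7, 0.05], "angular": [0, 0, 0.23]}, {"offset": [-0.374, -0.916, 0], "angular": [0, 0, 0.23]}, {"offset": [-0.374, -0.916, 0], "angular": [0, 0, 0.23]}, {"offset": [-0.374, -0.916, 0], "angular": [0, 0, 0.23]}, {"offset": [-0.374, -0.916, 0], "angular": [0, 0, 0.23]}]'

```text
clock: 8.65
tool_pos: [0.4088, -0.1401, 0.0994]
tool_rot: [[-0.978, 0.021, -0.205], [0.02, 1.0, 0.004], [0.205, -0.0, -0.979]]
contact_force: [0.3, -0.5, -1.7]
finger_gap: 0.0331
grip_force: 60.4
```

Run:
```python
from h import *
o,c,W=packs("t4")
scan(*o.get("pack3",(np.array([.6018,-.1452]),-1.4)),135)
o,c,W=packs("s4","scene")
```

```text
pack4 [684.7   0.8] [161.3  52. ] -11.64
pack3 [ 602.4 -145.1] [132.8  52.4] -1.07
pack1 [ 584.4 -300.1] [88.2 53.3] -25.75
target TCP [ 0.4094 -0.1415  0.0984] offset [ 0.003 -0.007 -0.005] angular [0.001 0.003 0.002]
pack3 [ 607.1 -149.2] [136.4  54.3] -1.21
pack1 [ 587.5 -303.7] [88.  53.3] -23.74
```

>>> send_rows --moves '[{"offset": [0, 0, 0], "angular": [0, 0, 0]}, {"offset": [0, 0, 0], "angular": [0, 0, 0]}, {"offset": [0, 0, 0], "angular": [0, 0, 0]}, {"offset": [0, 0, 0], "angular": [0, 0, 0]}, {"offset": [0, 0, 0], "angular": [0, 0, 0]}, {"offset": [0, 0, 0], "angular": [0, 0, 0]}, {"offset": [0, 0, 0], "angular": [0, 0, 0]}, {"offset": [0, 0, 0], "angular": [0, 0, 0]}, {"offset": [0, 0, 0], "angular": [0, 0, 0]}, {"offset": [0, 0, 0], "angular": [0, 0, 0]}]'

```text
clock: 10.0
tool_pos: [0.4087, -0.141, 0.0993]
tool_rot: [[-0.978, 0.022, -0.205], [0.022, 1.0, 0.004], [0.206, -0.001, -0.979]]
contact_force: [-0.8, -0.4, -2.3]
finger_gap: 0.0332
grip_force: 60.4
```

>>> send_rows --moves '[{"offset": [0, 0, 0], "angular": [0, 0, 0]}, {"offset": [0, 0, 0], "angular": [0, 0, 0]}, {"offset": [0, 0, 0], "angular": [0, 0, 0]}, {"offset": [0, 0, 0], "angular": [0, 0, 0]}, {"offset": [0, 0, 0], "angular": [0, 0, 0]}, {"offset": [0, 0, 0], "angular": [0, 0, 0]}, {"offset": [0, 0, 0], "angular": [0, 0, 0]}, {"offset": [0, 0, 0], "angular": [0, 0, 0]}, {"offset": [0, 0, 0], "angular": [0, 0, 0]}, {"offset": [0, 0, 0], "angular": [0, 0, 0]}]'

```text
clock: 11.25
tool_pos: [0.4087, -0.1411, 0.0993]
tool_rot: [[-0.978, 0.022, -0.205], [0.022, 1.0, 0.004], [0.206, -0.001, -0.979]]
contact_force: [-0.1, -0.1, -1.3]
finger_gap: 0.0333
grip_force: 60.4
```

Run:
```python
from h import *
o,c,W=packs("t5")
for k,L in (("pack3",135),("pack1",85)):
    if k in o: print(k);scan(*o[k],L)
W0=cloud(dict(np.load("top.npz")))
b=(slice(162,210),slice(290,315));print("pack3 depth change mm",np.nanmedian(np.abs(W[b]-W0[b])[...,2][W0[b][...,2]>.06])*1000)
```

```text
pack4 [684.1   0.9] [160.3  52. ] -11.63
pack3 [ 602.4 -145.4] [133.7  53.7] -1.11
pack1 [ 584.2 -299.7] [87.2 53.2] -24.93
pack3
target TCP [ 0.4094 -0.1417  0.0984] offset [ 0.004 -0.003 -0.005] angular [0.001 0.003 0.003]
pack1
target TCP [ 0.4319 -0.2289  0.0984] offset [ 0.116 -0.439 -0.005] angular [ 0.002  0.003 -0.526]
pack3 depth change mm 3.6268409645997397
```

>>> send_rows --moves '[{"offset": [0.03, -0.15, 0.1], "angular": [0, 0, -0.1]}, {"offset": [0.06, -0.3, 0.1], "angular": [0, 0, -0.3]}, {"offset": [0.1, -0.44, 0.05], "angular": [0, 0, -0.5]}, {"offset": [0.116, -0.44, 0], "angular": [0, 0, -0.526]}, {"offset": [0.116, -0.44, 0], "angular": [0, 0, -0.526]}, {"offset": [0.116, -0.44, 0], "angular": [0, 0, -0.526]}]'

```text
clock: 12.05
tool_pos: [0.4316, -0.2281, 0.0992]
tool_rot: [[-0.888, 0.42, -0.187], [0.411, 0.908, 0.086], [0.206, -0.0, -0.978]]
contact_force: [0.0, -0.5, -1.3]
finger_gap: 0.0331
grip_force: 60.5
```

Run:
```python
from h import *
o,c,W=packs("t6")
scan(*o.get("pack1",(np.array([.5842,-.2998]),-25.4)),85)
o,c,W=packs("s6","scene")
```

```text
pack4 [684.2   0.8] [161.4  51.9] -11.62
pack3 [ 602.  -145.1] [134.2  52.9] -1.33
pack1 [ 584.8 -300.3] [84.7 53.3] -25.32
target TCP [ 0.4329 -0.2285  0.0984] offset [ 0.005 -0.001 -0.005] angular [ 0.002  0.002 -0.011]
pack3 [ 606.1 -148.4] [136.9  56.8] -1.23
pack1 [ 587.5 -303.6] [88.6 53.1] -24.57
```

>>> send_rows --moves '[{"offset": [0, 0, 0], "angular": [0, 0, 0]}, {"offset": [0, 0, 0], "angular": [0, 0, 0]}, {"offset": [0, 0, 0], "angular": [0, 0, 0]}, {"offset": [0, 0, 0], "angular": [0, 0, 0]}, {"offset": [0, 0, 0], "angular": [0, 0, 0]}, {"offset": [0, 0, 0], "angular": [0, 0, 0]}, {"offset": [0, 0, 0], "angular": [0, 0, 0]}, {"offset": [0, 0, 0], "angular": [0, 0, 0]}, {"offset": [0, 0, 0], "angular": [0, 0, 0]}, {"offset": [0, 0, 0], "angular": [0, 0, 0]}]'

```text
clock: 13.4
tool_pos: [0.4319, -0.2291, 0.0993]
tool_rot: [[-0.887, 0.422, -0.187], [0.413, 0.907, 0.086], [0.205, -0.001, -0.979]]
contact_force: [-1.0, -0.4, -2.3]
finger_gap: 0.0332
grip_force: 60.5
```

>>> send_rows --moves '[{"offset": [0, 0, 0], "angular": [0, 0, 0]}, {"offset": [0, 0, 0], "angular": [0, 0, 0]}, {"offset": [0, 0, 0], "angular": [0, 0, 0]}, {"offset": [0, 0, 0], "angular": [0, 0, 0]}, {"offset": [0, 0, 0], "angular": [0, 0, 0]}, {"offset": [0, 0, 0], "angular": [0, 0, 0]}, {"offset": [0, 0, 0], "angular": [0, 0, 0]}, {"offset": [0, 0, 0], "angular": [0, 0, 0]}, {"offset": [0, 0, 0], "angular": [0, 0, 0]}, {"offset": [0, 0, 0], "angular": [0, 0, 0]}]'

```text
clock: 14.65
tool_pos: [0.4319, -0.229, 0.0993]
tool_rot: [[-0.887, 0.422, -0.187], [0.413, 0.907, 0.086], [0.206, -0.001, -0.979]]
contact_force: [0.9, 0.4, -1.5]
finger_gap: 0.0332
grip_force: 60.5
```

Run:
```python
from h import *
o,c,W=packs("t7")
if "pack1" in o: scan(*o["pack1"],85)
# cradle foot now that it is empty
for z in((.004,.012),(.035,.044),(.046,.06)): print("cradle",z,rect(W,(222,212,268,280),*z))
P=W[212:280,222:268].reshape(-1,3);print(np.histogram(P[:,2],bins=np.arange(-.004,.064,.004))[0])
go([.393,.0647,.15],8.6,12)
```

```text
pack4 [684.4   0.8] [161.   52.1] -11.62
pack3 [ 601.6 -145.2] [133.3  53.4] -0.92
pack1 [ 584.7 -300.4] [84.7 53.1] -25.45
target TCP [ 0.433  -0.2282  0.0984] offset [ 0.005  0.004 -0.005] angular [ 0.002  0.002 -0.012]
cradle (0.004, 0.012) (998, array([399. ,  62.2]), array([237. , 161.2]), -0.26, np.float64(0.0067))
cradle (0.035, 0.044) (142, array([418.5,  78.4]), array([207.2,  77.6]), 25.59, np.float64(0.04))
cradle (0.046, 0.06) (52, array([385.8,  63.6]), array([126.9,  57.5]), 9.51, np.float64(0.0528))
[685 861 682 316  73   9   3   7   7  28  63  72  22  14  19  11]
target TCP [0.3891 0.0641 0.1314] offset [-0.214  1.466  0.16 ] angular [0.001 0.003 0.745]
```

>>> send_rows --moves '[{"offset": [-0.05, 0.1, 0.25], "angular": [0, 0, 0.1]}, {"offset": [-0.1, 0.35, 0.3], "angular": [0, 0, 0.25]}, {"offset": [-0.1, 0.65, 0.3], "angular": [0, 0, 0.4]}, {"offset": [-0.1, 0.9, 0.3], "angular": [0, 0, 0.5]}, {"offset": [-0.1, 0.9, 0.3], "angular": [0, 0, 0.5]}]'

```text
clock: 15.32
tool_pos: [0.4113, -0.0461, 0.1592]
tool_rot: [[-0.978, 0.037, -0.206], [0.036, 0.999, 0.008], [0.206, 0.0, -0.979]]
contact_force: [-0.3, -0.5, -2.1]
finger_gap: 0.033
grip_force: 60.7
```

>>> send_rows --moves '[{"offset": [-0.05, 0.2, 0], "angular": [0, 0, 0.1]}, {"offset": [-0.11, 0.4, 0], "angular": [0, 0, 0.2]}, {"offset": [-0.11, 0.56, 0], "angular": [0, 0, 0.245]}, {"offset": [-0.11, 0.566, 0], "angular": [0, 0, 0.245]}, {"offset": [-0.11, 0.566, 0], "angular": [0, 0, 0.245]}, {"offset": [-0.11, 0.566, 0], "angular": [0, 0, 0.245]}, {"offset": [-0.11, 0.566, 0], "angular": [0, 0, 0.245]}]'

```text
clock: 16.2
tool_pos: [0.3901, 0.0634, 0.1593]
tool_rot: [[-0.968, -0.148, -0.203], [-0.144, 0.989, -0.031], [0.206, -0.001, -0.979]]
contact_force: [-0.4, 0.4, -2.0]
finger_gap: 0.033
grip_force: 61.0
```

Run:
```python
from h import *
s=env.state();print(s["tool_pos"])
go([.3931,.0647,.0587],8.57,12)
R=toolR(8.57,12); print(((np.array([.3893,.0641,.0404])-s["tool_pos"])/.2).round(3))
```

```text
[0.39009088 0.06336996 0.15932486]
target TCP [0.3892 0.0641 0.0401] offset [-0.004  0.004 -0.596] angular [0.001 0.003 0.002]
[-0.004  0.004 -0.595]
```

>>> send_rows --moves '[{"offset": [-0.004, 0.004, -0.2], "angular": [0, 0, 0]}, {"offset": [-0.004, 0.004, -0.35], "angular": [0, 0, 0]}, {"offset": [-0.004, 0.004, -0.45], "angular": [0, 0, 0]}, {"offset": [-0.004, 0.004, -0.52], "angular": [0, 0, 0]}, {"offset": [-0.004, 0.004, -0.56], "angular": [0, 0, 0]}, {"offset": [-0.004, 0.004, -0.58], "angular": [0, 0, 0]}, {"offset": [-0.004, 0.004, -0.59], "angular": [0, 0, 0]}, {"offset": [-0.004, 0.004, -0.592], "angular": [0, 0, 0]}, {"offset": [-0.004, 0.004, -0.592], "angular": [0, 0, 0]}]'

```text
clock: 17.32
tool_pos: [0.3894, 0.065, 0.0413]
tool_rot: [[-0.968, -0.149, -0.202], [-0.146, 0.989, -0.031], [0.205, -0.001, -0.979]]
contact_force: [-0.2, 0.2, -2.8]
finger_gap: 0.0331
grip_force: 61.0
```

>>> send_rows --moves '[{"offset": [0, 0, 0], "angular": [0, 0, 0]}, {"offset": [0, 0, 0], "angular": [0, 0, 0]}, {"offset": [0, 0, 0], "angular": [0, 0, 0]}, {"offset": [0, 0, 0], "angular": [0, 0, 0]}]' --gripper 0.5

```text
clock: 17.82
tool_pos: [0.3892, 0.0649, 0.041]
tool_rot: [[-0.968, -0.149, -0.203], [-0.146, 0.989, -0.031], [0.205, -0.001, -0.979]]
contact_force: [-0.6, -0.1, -0.3]
finger_gap: 0.0647
grip_force: 0.0
```

>>> send_rows --moves '[{"offset": [0, 0, 0.2], "angular": [0, 0, 0]}, {"offset": [0, 0, 0.5], "angular": [0, 0, 0]}, {"offset": [0, 0, 0.8], "angular": [0, 0, 0]}, {"offset": [0, -0.6, 0.8], "angular": [0, -0.267, 0]}, {"offset": [0.3, -0.9, 0.8], "angular": [0, -0.267, 0]}, {"offset": [0.3, -0.9, 0.8], "angular": [0, -0.267, 0]}]'

```text
clock: 18.58
tool_pos: [0.4457, -0.1101, 0.2022]
tool_rot: [[-0.989, -0.146, 0.009], [-0.146, 0.989, -0.033], [-0.004, -0.034, -0.999]]
contact_force: [1.5, -0.0, 0.3]
finger_gap: 0.0638
grip_force: 0.0
```

Run:
```python
from h import *
o,c,W=packs("t8")
B=(225,215,265,277)
print("scanner",rect(W,B,.06,.077),"head",rect(W,B,.085,.11))
cv2.imwrite("pics/t8c.png",cv2.resize(c["image"][130:290,120:320],(700,560),interpolation=cv2.INTER_CUBIC))
x=np.array([np.cos(np.radians(-11.6)),np.sin(np.radians(-11.6))])
for dz in(.2,.05): go([.6843,.0008,dz],-11.62,0)
```

```text
pack4 [684.1   0.8] [160.6  51.9] -11.64
pack3 [ 602.  -145.5] [133.1  53.6] -1.81
pack1 [ 583.5 -299.2] [86.5 53.1] -25.9
scanner (425, array([395.5,  66.6]), array([178.4,  55.1]), 9.41, np.float64(0.07)) head (117, array([458. ,  77.5]), array([55. , 32.5]), -76.25, np.float64(0.0914))
target TCP [0.6843 0.0008 0.181 ] offset [ 1.177  0.586 -0.106] angular [ 0.05   0.005 -0.44 ]
target TCP [0.6843 0.0008 0.031 ] offset [ 1.177  0.586 -0.856] angular [ 0.05   0.005 -0.44 ]
```

View pics/t8c.png

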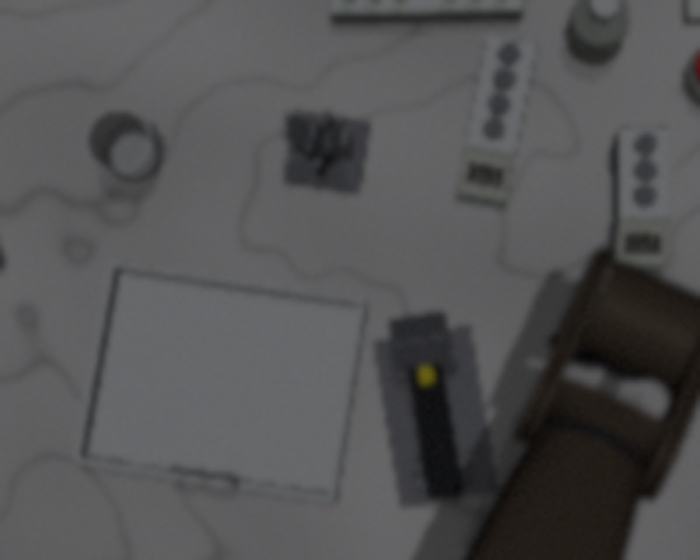

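The scanner is back in its cradle at (425,410), the same as before. Next I'll check the bottle's clearance from pack4.

Run:
```python
from h import *
c=env.camera("top");W=cloud(c)
for n,b,z in (("bottle",(278,120,305,152),(.08,.14)),("jar",(315,135,340,165),(.06,.08)),("rack",(210,100,275,138),(.03,.14)),("vial",(305,228,328,250),(.03,.08))): print(n,rect(W,b,*z))
go([.688,.0,.17],-11.62); go([.688,.0,.05],-11.62)
```

```text
bottle (203, array([ 778.7, -102.5]), array([56.5, 53.5]), 62.41, np.float64(0.0962))
jar (189, array([ 735. , -226.7]), array([54.4, 50.5]), -2.75, np.float64(0.0695))
rack (1421, array([841.5,  71.7]), array([199.1,  92.3]), -89.57, np.float64(0.0473))
vial (12, array([ 411.9, -176.2]), array([15.4,  7.7]), 22.3, np.float64(0.0407))
target TCP [0.688 0.    0.151] offset [ 1.203  0.567 -0.254] angular [ 0.044  0.001 -0.438]
target TCP [0.688 0.    0.031] offset [ 1.203  0.567 -0.854] angular [ 0.044  0.001 -0.438]
```

>>> send_rows --moves '[{"offset": [0.3, 0.15, 0], "angular": [0.01, 0, -0.15]}, {"offset": [0.6, 0.3, 0], "angular": [0.03, 0, -0.3]}, {"offset": [0.9, 0.45, 0], "angular": [0.044, 0, -0.438]}, {"offset": [1, 0.567, 0], "angular": [0.044, 0, -0.438]}, {"offset": [1, 0.567, -0.1], "angular": [0.044, 0, -0.438]}, {"offset": [1, 0.567, -0.1], "angular": [0.044, 0, -0.438]}]' --gripper 0.75

```text
clock: 19.42
tool_pos: [0.6434, 0.005, 0.1773]
tool_rot: [[-0.981, 0.196, -0.007], [0.196, 0.981, 0.003], [0.007, 0.002, -1.0]]
contact_force: [-0.9, 0.4, -1.1]
finger_gap: 0.0745
grip_force: 0.0
```

>>> send_rows --moves '[{"offset": [0.203, 0, 0], "angular": [0, 0, 0]}, {"offset": [0.203, 0, -0.2], "angular": [0, 0, 0]}, {"offset": [0.203, 0, -0.4], "angular": [0, 0, 0]}, {"offset": [0.203, 0, -0.55], "angular": [0, 0, 0]}, {"offset": [0.203, 0, -0.68], "angular": [0, 0, 0]}, {"offset": [0.203, 0, -0.754], "angular": [0, 0, 0]}, {"offset": [0.203, 0, -0.754], "angular": [0, 0, 0]}, {"offset": [0.203, 0, -0.754], "angular": [0, 0, 0]}]'

```text
clock: 20.42
tool_pos: [0.6874, 0.0041, 0.0317]
tool_rot: [[-0.981, 0.196, 0.002], [0.196, 0.981, 0.002], [-0.002, 0.003, -1.0]]
contact_force: [1.1, -0.3, 0.5]
finger_gap: 0.0747
grip_force: 0.0
```

>>> send_rows --moves '[{"offset": [0, 0, 0], "angular": [0, 0, 0]}, {"offset": [0, 0, 0], "angular": [0, 0, 0]}, {"offset": [0, 0, 0], "angular": [0, 0, 0]}, {"offset": [0, 0, 0], "angular": [0, 0, 0]}, {"offset": [0, 0, 0], "angular": [0, 0, 0]}, {"offset": [0, 0, 0], "angular": [0, 0, 0]}]' --gripper -1

```text
clock: 21.18
tool_pos: [0.6879, 0.0042, 0.0321]
tool_rot: [[-0.981, 0.196, 0.003], [0.196, 0.981, 0.002], [-0.003, 0.002, -1.0]]
contact_force: [-1.0, -1.5, 6.4]
finger_gap: 0.0513
grip_force: 64.8
```

>>> send_rows --moves '[{"offset": [0, 0, 0.1], "angular": [0, 0, 0]}, {"offset": [0, 0, 0.3], "angular": [0, 0, 0]}, {"offset": [0, 0, 0.6], "angular": [0, 0, 0]}, {"offset": [0, 0, 0.75], "angular": [0, 0, 0]}, {"offset": [0, 0, 0.75], "angular": [0, 0, 0]}]'

```text
clock: 21.8
tool_pos: [0.6881, 0.0046, 0.1842]
tool_rot: [[-0.981, 0.196, 0.007], [0.196, 0.981, 0.002], [-0.006, 0.003, -1.0]]
contact_force: [-0.3, -0.3, -2.0]
finger_gap: 0.0512
grip_force: 64.2
```

>>> send_rows --moves '[{"offset": [-0.25, 0, 0.15], "angular": [0, 0, 0]}, {"offset": [-0.5, 0, 0.25], "angular": [0, 0, 0]}, {"offset": [-0.75, 0.1, 0.25], "angular": [0, 0, 0.03]}, {"offset": [-1, 0.3, 0.25], "angular": [0, 0, 0.067]}, {"offset": [-1, 0.6, 0.25], "angular": [0, 0, 0.067]}, {"offset": [-1, 0.85, 0.25], "angular": [0, 0, 0.067]}, {"offset": [-1, 0.85, 0.25], "angular": [0, 0, 0.067]}]'

```text
clock: 22.68
tool_pos: [0.4842, 0.1772, 0.2272]
tool_rot: [[-0.99, 0.139, -0.005], [0.139, 0.99, 0.003], [0.006, 0.002, -1.0]]
contact_force: [-1.0, -0.1, -1.8]
finger_gap: 0.0514
grip_force: 64.6
```

Run:
```python
from h import *
c=env.camera("top");W=cloud(c);print("tray",rect(W,(140,203,228,275),.026,.038))
go([.438,.3546,.057],-8.6)
```

```text
tray (189, array([423. , 278.5]), array([261.6, 204.3]), 81.18, np.float64(0.0318))
target TCP [0.438  0.3546 0.038 ] offset [-0.233  0.894 -0.946] angular [-0.002 -0.007 -0.011]
```

>>> send_rows --moves '[{"offset": [-0.08, 0.3, 0], "angular": [0, 0, 0]}, {"offset": [-0.16, 0.6, 0], "angular": [0, 0, -0.01]}, {"offset": [-0.233, 0.85, 0], "angular": [0, 0, -0.01]}, {"offset": [-0.233, 0.894, -0.1], "angular": [0, 0, -0.01]}, {"offset": [-0.233, 0.894, -0.35], "angular": [0, 0, -0.01]}, {"offset": [-0.233, 0.894, -0.6], "angular": [0, 0, -0.01]}, {"offset": [-0.233, 0.894, -0.75], "angular": [0, 0, -0.01]}, {"offset": [-0.233, 0.894, -0.75], "angular": [0, 0, -0.01]}]'

```text
clock: 23.72
tool_pos: [0.4372, 0.3499, 0.075]
tool_rot: [[-0.988, 0.154, -0.009], [0.154, 0.988, -0.003], [0.009, -0.004, -1.0]]
contact_force: [1.0, 0.9, -2.4]
finger_gap: 0.0511
grip_force: 64.8
```

Run:
```python
from h import *
go([.438,.3546,.057],-8.6)
```

```text
target TCP [0.438  0.3546 0.038 ] offset [ 0.004  0.024 -0.185] angular [ 0.004 -0.012  0.006]
```

>>> send_rows --moves '[{"offset": [0.004, 0.02, -0.06], "angular": [0, 0, 0]}, {"offset": [0.004, 0.02, -0.12], "angular": [0, 0, 0]}, {"offset": [0.004, 0.02, -0.16], "angular": [0, 0, 0]}, {"offset": [0.004, 0.02, -0.18], "angular": [0, 0, 0]}, {"offset": [0.004, 0.02, -0.18], "angular": [0, 0, 0]}, {"offset": [0.004, 0.02, -0.18], "angular": [0, 0, 0]}]'

```text
clock: 24.48
tool_pos: [0.441, 0.3575, 0.0446]
tool_rot: [[-0.988, 0.152, 0.001], [0.152, 0.988, 0.003], [-0.0, 0.003, -1.0]]
contact_force: [0.4, 0.3, -2.6]
finger_gap: 0.0515
grip_force: 64.8
```

>>> send_rows --moves '[{"offset": [-0.01, -0.015, -0.015], "angular": [0, 0, 0]}, {"offset": [-0.01, -0.015, -0.028], "angular": [0, 0, 0]}, {"offset": [-0.01, -0.015, -0.03], "angular": [0, 0, 0]}, {"offset": [-0.01, -0.015, -0.03], "angular": [0, 0, 0]}]'

```text
clock: 24.98
tool_pos: [0.4388, 0.3543, 0.0381]
tool_rot: [[-0.988, 0.152, -0.0], [0.152, 0.988, 0.003], [0.0, 0.003, -1.0]]
contact_force: [-0.3, 0.0, -1.8]
finger_gap: 0.0514
grip_force: 64.8
```

>>> send_rows --moves '[{"offset": [0, 0, 0], "angular": [0, 0, 0]}, {"offset": [0, 0, 0], "angular": [0, 0, 0]}, {"offset": [0, 0, 0], "angular": [0, 0, 0]}, {"offset": [0, 0, 0], "angular": [0, 0, 0]}, {"offset": [0, 0, 0], "angular": [0, 0, 0]}]' --gripper 0.45

```text
clock: 25.6
tool_pos: [0.4388, 0.3543, 0.0382]
tool_rot: [[-0.988, 0.152, 0.0], [0.152, 0.988, 0.003], [0.0, 0.003, -1.0]]
contact_force: [0.1, -0.7, 0.1]
finger_gap: 0.0618
grip_force: 0.0
```

>>> send_rows --moves '[{"offset": [0, 0, 0.2], "angular": [0, 0, 0]}, {"offset": [0, 0, 0.5], "angular": [0, 0, 0]}, {"offset": [0, 0, 0.8], "angular": [0, 0, 0]}, {"offset": [0.2, -0.3, 0.9], "angular": [0, 0, 0]}, {"offset": [0.4, -0.6, 0.9], "angular": [0, 0, 0]}, {"offset": [0.6, -1, 0.9], "angular": [0, 0, 0]}, {"offset": [0.6, -1, 0.9], "angular": [0, 0, 0]}]'

```text
clock: 26.48
tool_pos: [0.5596, 0.1521, 0.2183]
tool_rot: [[-0.988, 0.153, 0.001], [0.153, 0.988, 0.003], [-0.0, 0.003, -1.0]]
contact_force: [0.1, -0.0, -0.5]
finger_gap: 0.0616
grip_force: 0.0
```

Run:
```python
from h import *
o,c,W=packs("t9")
x=np.array([np.cos(np.radians(-1.3)),np.sin(np.radians(-1.3))])
q,a=o.get("pack3",(np.array([.602,-.1452]),-1.3)); 
print(rect(W,(140,203,228,275),.06,.1))
go([*(q+.006*x),.17],a);go([*(q+.006*x),.05],a)
```

```text
pack3 [ 602.  -145.2] [134.5  52.4] -1.3
pack1 [ 583.1 -299.1] [87.1 52.5] -25.64
pack4 [437.  354.5] [159.8  55.5] -8.72
(671, array([411.6, 341.1]), array([221.8, 103.4]), 16.64, np.float64(0.0771))
target TCP [ 0.608  -0.1453  0.151 ] offset [ 0.23  -1.465 -0.337] angular [0.001 0.004 0.171]
target TCP [ 0.608  -0.1453  0.031 ] offset [ 0.23  -1.465 -0.937] angular [0.001 0.004 0.171]
```

>>> send_rows --moves '[{"offset": [0.08, -0.3, 0], "angular": [0, 0, 0.1]}, {"offset": [0.15, -0.6, 0], "angular": [0, 0, 0.17]}, {"offset": [0.23, -0.9, 0], "angular": [0, 0, 0.17]}, {"offset": [0.23, -1, 0], "angular": [0, 0, 0.17]}]' --gripper 0.75

```text
clock: 27.02
tool_pos: [0.6052, -0.0488, 0.218]
tool_rot: [[-1.0, 0.023, -0.0], [0.023, 1.0, 0.002], [0.0, 0.002, -1.0]]
contact_force: [0.3, 0.2, 1.4]
finger_gap: 0.0748
grip_force: 0.0
```

>>> send_rows --moves '[{"offset": [0, -0.25, -0.05], "angular": [0, 0, 0]}, {"offset": [0, -0.46, -0.15], "angular": [0, 0, 0]}, {"offset": [0, -0.465, -0.25], "angular": [0, 0, 0]}, {"offset": [0, -0.465, -0.3], "angular": [0, 0, 0]}, {"offset": [0, -0.465, -0.3], "angular": [0, 0, 0]}, {"offset": [0, -0.465, -0.3], "angular": [0, 0, 0]}]'

```text
clock: 27.78
tool_pos: [0.6053, -0.1376, 0.159]
tool_rot: [[-1.0, 0.017, 0.001], [0.017, 1.0, 0.002], [-0.001, 0.002, -1.0]]
contact_force: [0.5, -0.7, -0.4]
finger_gap: 0.0749
grip_force: 0.0
```

Run:
```python
from h import *
go([.608,-.1453,.05],-1.3)
```

```text
target TCP [ 0.608  -0.1453  0.031 ] offset [ 0.013 -0.039 -0.64 ] angular [-0.003  0.001 -0.007]
```

>>> send_rows --moves '[{"offset": [0.01, -0.03, -0.15], "angular": [0, 0, 0]}, {"offset": [0.01, -0.03, -0.35], "angular": [0, 0, 0]}, {"offset": [0.01, -0.03, -0.5], "angular": [0, 0, 0]}, {"offset": [0.01, -0.03, -0.6], "angular": [0, 0, 0]}, {"offset": [0.01, -0.03, -0.64], "angular": [0, 0, 0]}, {"offset": [0.01, -0.03, -0.64], "angular": [0, 0, 0]}, {"offset": [0.01, -0.03, -0.64], "angular": [0, 0, 0]}]'

```text
clock: 28.65
tool_pos: [0.6079, -0.1451, 0.0317]
tool_rot: [[-1.0, 0.019, 0.002], [0.019, 1.0, 0.002], [-0.002, 0.002, -1.0]]
contact_force: [-0.1, 0.2, 0.8]
finger_gap: 0.0748
grip_force: 0.0
```

>>> send_rows --moves '[{"offset": [0, 0, 0], "angular": [0, 0, 0]}, {"offset": [0, 0, 0], "angular": [0, 0, 0]}, {"offset": [0, 0, 0], "angular": [0, 0, 0]}, {"offset": [0, 0, 0], "angular": [0, 0, 0]}, {"offset": [0, 0, 0], "angular": [0, 0, 0]}, {"offset": [0, 0, 0], "angular": [0, 0, 0]}]' --gripper -1

```text
clock: 29.4
tool_pos: [0.6077, -0.1451, 0.0315]
tool_rot: [[-1.0, 0.019, 0.002], [0.019, 1.0, 0.002], [-0.002, 0.002, -1.0]]
contact_force: [0.2, 0.9, 5.4]
finger_gap: 0.0516
grip_force: 64.0
```

>>> send_rows --moves '[{"offset": [0, 0, 0.1], "angular": [0, 0, 0]}, {"offset": [0, 0, 0.3], "angular": [0, 0, 0]}, {"offset": [0, 0, 0.6], "angular": [0, 0, 0]}, {"offset": [0, 0, 0.9], "angular": [0, 0, 0]}, {"offset": [-0.3, 0, 0.95], "angular": [0, 0, 0]}, {"offset": [-0.6, 0.3, 0.95], "angular": [0, 0, 0]}, {"offset": [-0.7, 0.6, 0.95], "angular": [0, 0, 0]}, {"offset": [-0.7, 0.9, 0.95], "angular": [0, 0, 0]}, {"offset": [-0.7, 0.9, 0.95], "angular": [0, 0, 0]}]'

```text
clock: 30.52
tool_pos: [0.4649, 0.0381, 0.2199]
tool_rot: [[-1.0, 0.016, -0.001], [0.016, 1.0, 0.003], [0.001, 0.003, -1.0]]
contact_force: [0.7, -0.6, -2.0]
finger_gap: 0.0518
grip_force: 64.2
```

Run:
```python
from h import *
R=Ro.from_euler("z",-8.7,degrees=True).as_matrix()
T=np.array([.423,.2783,0]);print(T+R@[0,.078,0],T+R@[0,0,0],T+R@[0,-.078,0])
go(T+R@[.006,0,.057],-8.7)
```

```text
[0.43479834 0.35540252 0.        ] [0.423  0.2783 0.    ] [0.41120166 0.20119748 0.        ]
target TCP [0.4289 0.2774 0.038 ] offset [-0.18   1.197 -0.91 ] angular [-0.004 -0.002 -0.173]
```

>>> send_rows --moves '[{"offset": [-0.05, 0.3, 0], "angular": [0, 0, -0.1]}, {"offset": [-0.1, 0.6, 0], "angular": [0, 0, -0.173]}, {"offset": [-0.18, 0.9, 0], "angular": [0, 0, -0.173]}, {"offset": [-0.18, 1, 0], "angular": [0, 0, -0.173]}, {"offset": [-0.18, 1, 0], "angular": [0, 0, -0.173]}]'

```text
clock: 31.15
tool_pos: [0.4304, 0.2361, 0.2199]
tool_rot: [[-0.988, 0.152, -0.001], [0.152, 0.988, 0.002], [0.001, 0.002, -1.0]]
contact_force: [0.6, -0.2, -3.0]
finger_gap: 0.0513
grip_force: 64.7
```

>>> send_rows --moves '[{"offset": [0, 0.2, 0], "angular": [0, 0, 0]}, {"offset": [0, 0.2, -0.2], "angular": [0, 0, 0]}, {"offset": [0, 0.2, -0.4], "angular": [0, 0, 0]}, {"offset": [0, 0.2, -0.4], "angular": [0, 0, 0]}, {"offset": [0, 0.2, -0.4], "angular": [0, 0, 0]}]'

```text
clock: 31.78
tool_pos: [0.432, 0.2748, 0.1416]
tool_rot: [[-0.988, 0.156, 0.002], [0.156, 0.988, 0.003], [-0.001, 0.003, -1.0]]
contact_force: [0.9, 0.5, -2.0]
finger_gap: 0.0515
grip_force: 64.5
```

Run:
```python
from h import *
go([.4289,.2774,.057],-8.7)
```

```text
target TCP [0.4289 0.2774 0.038 ] offset [-0.016  0.013 -0.518] angular [-0.004  0.002  0.006]
```

>>> send_rows --moves '[{"offset": [-0.014, 0.008, -0.2], "angular": [0, 0, 0]}, {"offset": [-0.014, 0.008, -0.35], "angular": [0, 0, 0]}, {"offset": [-0.014, 0.008, -0.43], "angular": [0, 0, 0]}, {"offset": [-0.014, 0.008, -0.48], "angular": [0, 0, 0]}, {"offset": [-0.014, 0.008, -0.5], "angular": [0, 0, 0]}, {"offset": [-0.014, 0.008, -0.515], "angular": [0, 0, 0]}, {"offset": [-0.014, 0.008, -0.515], "angular": [0, 0, 0]}, {"offset": [-0.014, 0.008, -0.515], "angular": [0, 0, 0]}]'

```text
clock: 32.78
tool_pos: [0.4283, 0.2771, 0.0376]
tool_rot: [[-0.988, 0.154, 0.001], [0.154, 0.988, 0.003], [-0.0, 0.003, -1.0]]
contact_force: [0.8, -0.2, -2.8]
finger_gap: 0.0513
grip_force: 64.8
```

>>> send_rows --moves '[{"offset": [0, 0, 0], "angular": [0, 0, 0]}, {"offset": [0, 0, 0], "angular": [0, 0, 0]}, {"offset": [0, 0, 0], "angular": [0, 0, 0]}, {"offset": [0, 0, 0], "angular": [0, 0, 0]}, {"offset": [0, 0, 0], "angular": [0, 0, 0]}]' --gripper 0.45

```text
clock: 33.4
tool_pos: [0.428, 0.2769, 0.0372]
tool_rot: [[-0.988, 0.154, 0.0], [0.154, 0.988, 0.003], [0.0, 0.003, -1.0]]
contact_force: [0.2, 0.1, 0.4]
finger_gap: 0.0617
grip_force: 0.0
```

>>> send_rows --moves '[{"offset": [0, 0, 0.2], "angular": [0, 0, 0]}, {"offset": [0, 0, 0.5], "angular": [0, 0, 0]}, {"offset": [0, 0, 0.8], "angular": [0, 0, 0]}, {"offset": [0.1, -0.3, 0.9], "angular": [0, 0, 0]}, {"offset": [0.2, -0.6, 0.9], "angular": [0, 0, 0]}, {"offset": [0.3, -1, 0.9], "angular": [0, 0, -0.18]}, {"offset": [0.3, -1, 0.9], "angular": [0, 0, -0.37]}, {"offset": [0.3, -1, 0.9], "angular": [0, 0, -0.37]}]'

```text
clock: 34.4
tool_pos: [0.4882, 0.0754, 0.2171]
tool_rot: [[-0.901, 0.433, 0.001], [0.433, 0.901, 0.003], [0.001, 0.003, -1.0]]
contact_force: [-0.2, -0.4, 0.0]
finger_gap: 0.0622
grip_force: 0.0
```

Run:
```python
from h import *
o,c,W=packs("t10")
q,a=o.get("pack1",(np.array([.5838,-.2997]),-25.6)); x=np.array([np.cos(np.radians(a)),np.sin(np.radians(a))])
g=q+.01*x;print(g,a);go([*g,.05],a)
```

```text
pack1 [ 583.5 -299.6] [86.5 52.7] -24.88
pack4 [437.  354.5] [160.   55.2] -8.67
pack3 [424.1 277.4] [134.7  53.8] -9.53
[ 0.59260557 -0.30377665] -24.879608154296875
target TCP [ 0.5926 -0.3038  0.031 ] offset [ 0.524 -1.901 -0.93 ] angular [-0.004  0.     0.015]
```

>>> send_rows --moves '[{"offset": [0.1, -0.3, 0], "angular": [0, 0, 0]}, {"offset": [0.2, -0.6, 0], "angular": [0, 0, 0]}, {"offset": [0.26, -0.9, 0], "angular": [0, 0, 0]}, {"offset": [0.26, -1, 0], "angular": [0, 0, 0]}]' --gripper 0.75

```text
clock: 34.95
tool_pos: [0.5405, -0.1245, 0.217]
tool_rot: [[-0.902, 0.431, 0.001], [0.431, 0.902, 0.003], [0.001, 0.003, -1.0]]
contact_force: [0.4, -0.0, -0.3]
finger_gap: 0.0746
grip_force: 0.0
```

>>> send_rows --moves '[{"offset": [0.1, -0.3, 0], "angular": [0, 0, 0]}, {"offset": [0.2, -0.6, 0], "angular": [0, 0, 0]}, {"offset": [0.26, -0.9, 0], "angular": [0, 0, 0]}, {"offset": [0.26, -0.9, -0.2], "angular": [0, 0, 0]}, {"offset": [0.26, -0.9, -0.2], "angular": [0, 0, 0]}, {"offset": [0.26, -0.9, -0.2], "angular": [0, 0, 0]}]'

```text
clock: 35.7
tool_pos: [0.5925, -0.3013, 0.1778]
tool_rot: [[-0.903, 0.429, 0.001], [0.429, 0.903, 0.003], [0.0, 0.003, -1.0]]
contact_force: [0.3, 0.7, 0.4]
finger_gap: 0.0746
grip_force: 0.0
```

Run:
```python
from h import *
packs("t11")
go([.5928,-.3038,.05],-25.4)
```

```text
pack4 [436.9 354.2] [159.8  53.3] -8.86
pack3 [424.2 277.6] [134.9  54.4] -9.49
target TCP [ 0.5928 -0.3038  0.031 ] offset [-0.    -0.01  -0.739] angular [-0.002  0.003 -0.   ]
```

Run:
```python
from h import *
o,c,W=packs("s11","scene")
W0=cloud(dict(np.load("scene.npz")));b=(slice(268,308),slice(192,230));m=W0[b][...,2]>.03
print(np.nanmedian(np.abs(W[b]-W0[b])[...,2][m]))
```

```text
pack1 [ 588.5 -303.3] [86.2 53.6] -25.37
0.0013813338884952828
```

>>> send_rows --moves '[{"offset": [0, -0.008, -0.2], "angular": [0, 0, 0]}, {"offset": [0, -0.008, -0.25], "angular": [0, 0, 0]}]'

```text
clock: 36.05
tool_pos: [0.5912, -0.3033, 0.1259]
tool_rot: [[-0.903, 0.43, -0.002], [0.43, 0.903, 0.004], [0.003, 0.003, -1.0]]
contact_force: [0.5, -0.4, 0.2]
finger_gap: 0.0747
grip_force: 0.0
```

Pack1 hasn't moved, so I'll grasp it.

>>> send_rows --moves '[{"offset": [0, 0, -0.15], "angular": [0, 0, 0]}, {"offset": [0, 0, -0.3], "angular": [0, 0, 0]}, {"offset": [0, 0, -0.42], "angular": [0, 0, 0]}, {"offset": [0, 0, -0.48], "angular": [0, 0, 0]}, {"offset": [0, 0, -0.48], "angular": [0, 0, 0]}, {"offset": [0, 0, -0.48], "angular": [0, 0, 0]}]'

```text
clock: 36.8
tool_pos: [0.593, -0.3053, 0.0329]
tool_rot: [[-0.902, 0.431, 0.003], [0.431, 0.902, 0.001], [-0.002, 0.002, -1.0]]
contact_force: [0.7, 0.4, -0.3]
finger_gap: 0.0747
grip_force: 0.0
```

>>> send_rows --moves '[{"offset": [0, 0, 0], "angular": [0, 0, 0]}, {"offset": [0, 0, 0], "angular": [0, 0, 0]}, {"offset": [0, 0, 0], "angular": [0, 0, 0]}, {"offset": [0, 0, 0], "angular": [0, 0, 0]}, {"offset": [0, 0, 0], "angular": [0, 0, 0]}, {"offset": [0, 0, 0], "angular": [0, 0, 0]}]' --gripper -1

```text
clock: 37.55
tool_pos: [0.593, -0.3051, 0.0328]
tool_rot: [[-0.902, 0.431, 0.003], [0.431, 0.902, 0.001], [-0.002, 0.002, -1.0]]
contact_force: [0.4, 0.7, 5.7]
finger_gap: 0.0514
grip_force: 63.6
```

>>> send_rows --moves '[{"offset": [0, 0, 0.1], "angular": [0, 0, 0]}, {"offset": [0, 0, 0.3], "angular": [0, 0, 0]}, {"offset": [0, 0, 0.6], "angular": [0, 0, 0]}, {"offset": [0, 0, 0.9], "angular": [0, 0, 0]}, {"offset": [-0.2, 0.2, 0.95], "angular": [0, 0, 0.1]}, {"offset": [-0.4, 0.5, 0.95], "angular": [0, 0, 0.25]}, {"offset": [-0.5, 0.8, 0.95], "angular": [0, 0, 0.37]}, {"offset": [-0.5, 1, 0.95], "angular": [0, 0, 0.37]}, {"offset": [-0.5, 1, 0.95], "angular": [0, 0, 0.37]}]'

```text
clock: 38.67
tool_pos: [0.4905, -0.1017, 0.2208]
tool_rot: [[-0.989, 0.15, -0.001], [0.15, 0.989, 0.004], [0.002, 0.003, -1.0]]
contact_force: [0.7, -0.9, -2.7]
finger_gap: 0.0512
grip_force: 63.9
```

>>> send_rows --moves '[{"offset": [-0.15, 0.25, 0], "angular": [0, 0, 0]}, {"offset": [-0.25, 0.5, 0], "angular": [0, 0, 0]}, {"offset": [-0.3, 0.8, 0], "angular": [0, 0, 0]}, {"offset": [-0.3, 1, 0], "angular": [0, 0, 0]}, {"offset": [-0.3, 1, 0], "angular": [0, 0, 0]}]'

```text
clock: 39.3
tool_pos: [0.4315, 0.0967, 0.2211]
tool_rot: [[-0.989, 0.151, -0.0], [0.151, 0.989, 0.002], [0.001, 0.002, -1.0]]
contact_force: [-0.2, -1.0, -3.0]
finger_gap: 0.051
grip_force: 64.6
```

Run:
```python
from h import *
packs("t12")
R=Ro.from_euler("z",-8.7,degrees=True).as_matrix()
T=np.array([.423,.2783,0])
go(T+R@[.01,-.078,.057],-8.7)
```

```text
pack4 [437.2 354.4] [160.2  54.8] -8.94
pack3 [424.2 277.4] [134.9  53.4] -9.45
target TCP [0.4211 0.1997 0.038 ] offset [-0.053  0.521 -0.915] angular [-0.002 -0.001  0.001]
```

>>> send_rows --moves '[{"offset": [-0.02, 0.25, 0], "angular": [0, 0, 0]}, {"offset": [-0.05, 0.521, 0], "angular": [0, 0, 0]}, {"offset": [-0.05, 0.521, -0.2], "angular": [0, 0, 0]}, {"offset": [-0.05, 0.521, -0.45], "angular": [0, 0, 0]}, {"offset": [-0.05, 0.521, -0.7], "angular": [0, 0, 0]}, {"offset": [-0.05, 0.521, -0.7], "angular": [0, 0, 0]}, {"offset": [-0.05, 0.521, -0.7], "angular": [0, 0, 0]}]'

```text
clock: 40.22
tool_pos: [0.4238, 0.1989, 0.0829]
tool_rot: [[-0.988, 0.156, 0.003], [0.156, 0.988, 0.003], [-0.002, 0.003, -1.0]]
contact_force: [0.7, 0.4, -2.5]
finger_gap: 0.0514
grip_force: 64.8
```

Run:
```python
from h import *
go([.4211,.1997,.058],-8.7)
```

```text
target TCP [0.4211 0.1997 0.039 ] offset [-0.014  0.004 -0.219] angular [-0.004  0.003  0.006]
```

>>> send_rows --moves '[{"offset": [-0.01, 0, -0.08], "angular": [0, 0, 0]}, {"offset": [-0.01, 0, -0.15], "angular": [0, 0, 0]}, {"offset": [-0.01, 0, -0.19], "angular": [0, 0, 0]}, {"offset": [-0.01, 0, -0.212], "angular": [0, 0, 0]}, {"offset": [-0.01, 0, -0.212], "angular": [0, 0, 0]}, {"offset": [-0.01, 0, -0.212], "angular": [0, 0, 0]}]'

```text
clock: 40.98
tool_pos: [0.4202, 0.1996, 0.039]
tool_rot: [[-0.988, 0.154, 0.001], [0.154, 0.988, 0.003], [-0.0, 0.003, -1.0]]
contact_force: [0.2, -1.2, -2.4]
finger_gap: 0.0513
grip_force: 65.1
```

>>> send_rows --moves '[{"offset": [0, 0, 0], "angular": [0, 0, 0]}, {"offset": [0, 0, 0], "angular": [0, 0, 0]}, {"offset": [0, 0, 0], "angular": [0, 0, 0]}, {"offset": [0, 0, 0], "angular": [0, 0, 0]}, {"offset": [0, 0, 0], "angular": [0, 0, 0]}]' --gripper 0.45

```text
clock: 41.6
tool_pos: [0.4199, 0.1995, 0.0388]
tool_rot: [[-0.988, 0.154, 0.0], [0.154, 0.988, 0.003], [0.0, 0.003, -1.0]]
contact_force: [0.2, -0.1, 0.4]
finger_gap: 0.062
grip_force: 0.0
```

>>> send_rows --moves '[{"offset": [0, 0, 0.2], "angular": [0, 0, 0]}, {"offset": [0, 0, 0.5], "angular": [0, 0, 0]}, {"offset": [0, 0, 0.8], "angular": [0, 0, 0]}, {"offset": [0.2, -0.2, 0.9], "angular": [0, 0, 0]}, {"offset": [0.5, -0.5, 0.9], "angular": [0, 0, 0]}, {"offset": [0.7, -0.8, 0.9], "angular": [0, 0, 0]}, {"offset": [0.7, -0.8, 0.9], "angular": [0, 0, 0]}]'

```text
clock: 42.48
tool_pos: [0.5613, 0.0369, 0.2186]
tool_rot: [[-0.988, 0.157, 0.0], [0.157, 0.988, 0.002], [0.0, 0.002, -1.0]]
contact_force: [-0.2, 0.7, 0.2]
finger_gap: 0.0616
grip_force: 0.0
```

Run:
```python
from h import *
o,c,W=packs("t13")
B=(198,158,228,186)
print("clip",rect(W,B,.1,.15),rect(W,B,.115,.15),"tab",rect(W,(150,255,200,285),.06,.08))
go([.6552,.1762,.2],-8.7);go([.6552,.1762,.122],-8.7)
cv2.imwrite("pics/t13c.png",cv2.resize(c["image"][150:290,130:290],(640,560),interpolation=cv2.INTER_CUBIC))
```

```text
pack4 [437.1 354.2] [160.1  54.7] -8.74
pack3 [424.  277.5] [134.6  54.1] -9.18
pack1 [410.2 201. ] [85.  52.3] -9.14
clip (87, array([655. , 176.2]), array([60.9, 25.6]), 81.61, np.float64(0.1238)) (60, array([655. , 176.2]), array([60.9, 25.4]), 81.85, np.float64(0.131)) tab (38, array([325.2, 293.5]), array([68.6,  5.7]), 81.2, np.float64(0.0707))
target TCP [0.6552 0.1762 0.181 ] offset [ 0.462  0.707 -0.188] angular [-0.     0.002  0.009]
target TCP [0.6552 0.1762 0.103 ] offset [ 0.462  0.707 -0.578] angular [-0.     0.002  0.009]
```

View pics/t13c.png

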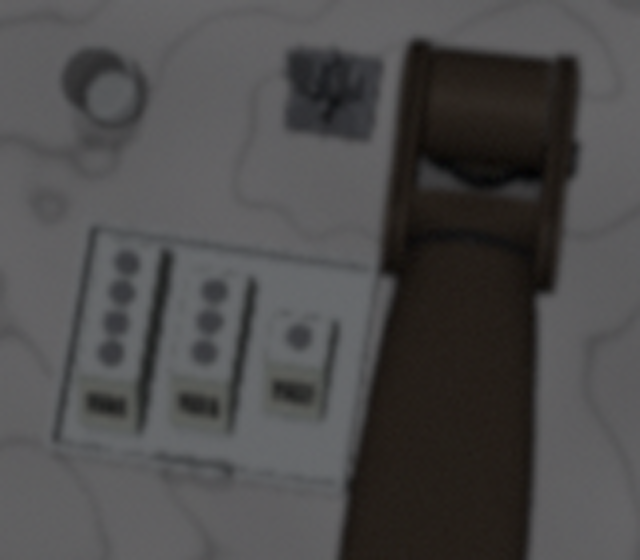

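All three packs stand in the tray. In the crop they are at (110,330), (205,345) and (297,365), and the clip is at (330,90). Next is the clip.

>>> send_rows --moves '[{"offset": [0.2, 0.3, 0], "angular": [0, 0, 0]}, {"offset": [0.4, 0.6, 0], "angular": [0, 0, 0]}, {"offset": [0.462, 0.7, 0], "angular": [0, 0, 0]}, {"offset": [0.462, 0.7, -0.1], "angular": [0, 0, 0]}, {"offset": [0.462, 0.7, -0.1], "angular": [0, 0, 0]}, {"offset": [0.462, 0.7, -0.1], "angular": [0, 0, 0]}]' --gripper 1

```text
clock: 43.28
tool_pos: [0.6516, 0.1785, 0.1983]
tool_rot: [[-0.988, 0.156, -0.001], [0.156, 0.988, 0.002], [0.002, 0.002, -1.0]]
contact_force: [-0.6, 0.3, 0.1]
finger_gap: 0.0855
grip_force: 0.0
```

Run:
```python
from h import *
go([.6551,.1762,.122],-8.6)
```

```text
target TCP [0.6551 0.1762 0.103 ] offset [ 0.018 -0.011 -0.476] angular [-0.003 -0.002  0.008]
```

>>> send_rows --moves '[{"offset": [0.014, -0.01, -0.15], "angular": [0, 0, 0]}, {"offset": [0.014, -0.01, -0.3], "angular": [0, 0, 0]}, {"offset": [0.014, -0.01, -0.42], "angular": [0, 0, 0]}, {"offset": [0.014, -0.01, -0.47], "angular": [0, 0, 0]}, {"offset": [0.014, -0.01, -0.47], "angular": [0, 0, 0]}, {"offset": [0.014, -0.01, -0.47], "angular": [0, 0, 0]}, {"offset": [0.014, -0.01, -0.47], "angular": [0, 0, 0]}]'

```text
clock: 44.15
tool_pos: [0.656, 0.1776, 0.1063]
tool_rot: [[-0.988, 0.154, 0.003], [0.154, 0.988, 0.003], [-0.002, 0.003, -1.0]]
contact_force: [-0.5, -1.2, -0.2]
finger_gap: 0.0853
grip_force: 0.0
```

>>> send_rows --moves '[{"offset": [0, 0, 0], "angular": [0, 0, 0]}, {"offset": [0, 0, 0], "angular": [0, 0, 0]}, {"offset": [0, 0, 0], "angular": [0, 0, 0]}, {"offset": [0, 0, 0], "angular": [0, 0, 0]}, {"offset": [0, 0, 0], "angular": [0, 0, 0]}, {"offset": [0, 0, 0], "angular": [0, 0, 0]}, {"offset": [0, 0, 0], "angular": [0, 0, 0]}]' --gripper -0.17

```text
clock: 45.02
tool_pos: [0.6565, 0.1781, 0.1077]
tool_rot: [[-0.988, 0.154, 0.003], [0.154, 0.988, 0.004], [-0.003, 0.004, -1.0]]
contact_force: [-2.1, 0.5, 7.0]
finger_gap: 0.0356
grip_force: 8.1
```

>>> send_rows --moves '[{"offset": [0, 0, 0.05], "angular": [0, 0, 0]}, {"offset": [0, 0, 0.12], "angular": [0, 0, 0]}, {"offset": [0, 0, 0.2], "angular": [0, 0, 0]}, {"offset": [0, 0, 0.3], "angular": [0, 0, 0]}, {"offset": [0, 0, 0.4], "angular": [0, 0, 0]}, {"offset": [0, 0, 0.4], "angular": [0, 0, 0]}]'

```text
clock: 45.78
tool_pos: [0.6567, 0.1777, 0.1884]
tool_rot: [[-0.988, 0.154, 0.006], [0.154, 0.988, 0.003], [-0.005, 0.004, -1.0]]
contact_force: [0.1, 0.5, -0.6]
finger_gap: 0.0355
grip_force: 7.0
```

Run:
```python
from h import *
c=env.camera("scene")
cv2.imwrite("pics/s14c.png",cv2.resize(c["image"][110:230,240:370],(606,560),interpolation=cv2.INTER_CUBIC))
go([.325,.2935,.1265+.05],-98.7)
```

```text
target TCP [0.325  0.2935 0.1575] offset [-1.654  0.579 -0.145] angular [-0.     0.006 -1.996]
```

View pics/s14c.png

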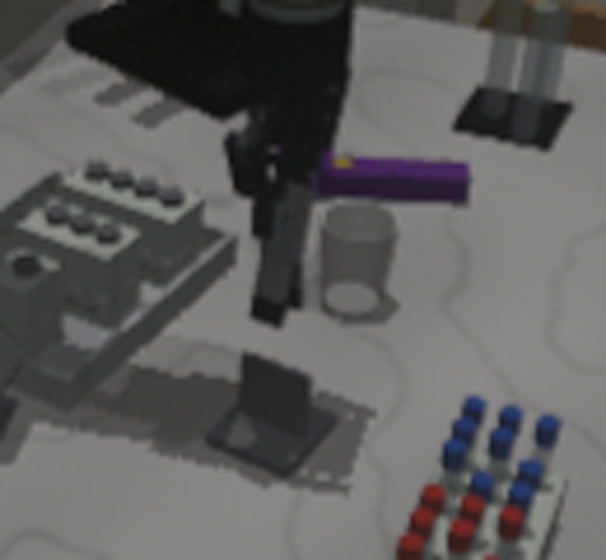

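The clip is held at (275,250), jaws down, and the dock at (275,420) is empty. I'll carry it to the tab.

>>> send_rows --moves '[{"offset": [-0.2, 0.05, 0.05], "angular": [0, 0, -0.15]}, {"offset": [-0.4, 0.15, 0.1], "angular": [0, 0, -0.35]}, {"offset": [-0.6, 0.22, 0.1], "angular": [0, 0, -0.55]}, {"offset": [-0.8, 0.29, 0.1], "angular": [0, 0, -0.75]}, {"offset": [-0.8, 0.29, 0.1], "angular": [0, 0, -0.95]}, {"offset": [-0.8, 0.29, 0.1], "angular": [0, 0, -1]}, {"offset": [-0.8, 0.29, 0.1], "angular": [0, 0, -1]}]'

```text
clock: 46.7
tool_pos: [0.4944, 0.2354, 0.2038]
tool_rot: [[-0.59, 0.807, 0.0], [0.807, 0.59, 0.001], [0.001, 0.001, -1.0]]
contact_force: [0.3, 0.2, -0.0]
finger_gap: 0.0354
grip_force: 7.0
```

>>> send_rows --moves '[{"offset": [-0.2, 0.08, 0], "angular": [0, 0, -0.2]}, {"offset": [-0.4, 0.14, 0], "angular": [0, 0, -0.4]}, {"offset": [-0.6, 0.2, 0], "angular": [0, 0, -0.6]}, {"offset": [-0.8, 0.29, 0], "angular": [0, 0, -0.8]}, {"offset": [-0.854, 0.29, 0], "angular": [0, 0, -0.99]}, {"offset": [-0.854, 0.29, 0], "angular": [0, 0, -0.99]}, {"offset": [-0.854, 0.29, 0], "angular": [0, 0, -0.99]}, {"offset": [-0.854, 0.29, 0], "angular": [0, 0, -0.99]}]'

```text
clock: 47.7
tool_pos: [0.325, 0.2933, 0.2047]
tool_rot: [[0.146, 0.989, 0.003], [0.989, -0.146, -0.0], [0.0, 0.003, -1.0]]
contact_force: [-0.2, 0.4, -0.6]
finger_gap: 0.0353
grip_force: 7.0
```

Run:
```python
from h import *
s=env.state();print(s["joint_positions"])
go([.3252,.2935,.1265],-98.7)
c=env.camera("scene");W=cloud(c)
print("tab seen by scene",rect(W,(222,140,245,175),.062,.074))
c=env.camera("top");W=cloud(c);R=rect(W,(150,250,205,290),.055,.08);print("tab top",R)
c=env.camera("scene");cv2.imwrite("pics/s15c.png",cv2.resize(c["image"][90:210,180:310],(606,560),interpolation=cv2.INTER_CUBIC))
```

```text
[ 5.02383388e-01 -2.38685545e-01  2.16158953e+00 -1.41343873e-03
  1.21647088e+00  6.49758130e-01]
target TCP [0.3252 0.2935 0.1075] offset [ 0.001  0.001 -0.486] angular [ 0.     0.003 -0.006]
tab seen by scene (67, array([376.6, 236.9]), array([188. ,  56.7]), -47.08, np.float64(0.0683))
tab top (57, array([350.9, 321.9]), array([127.2,  61. ]), 89.75, np.float64(0.0608))
```

View pics/s15c.png

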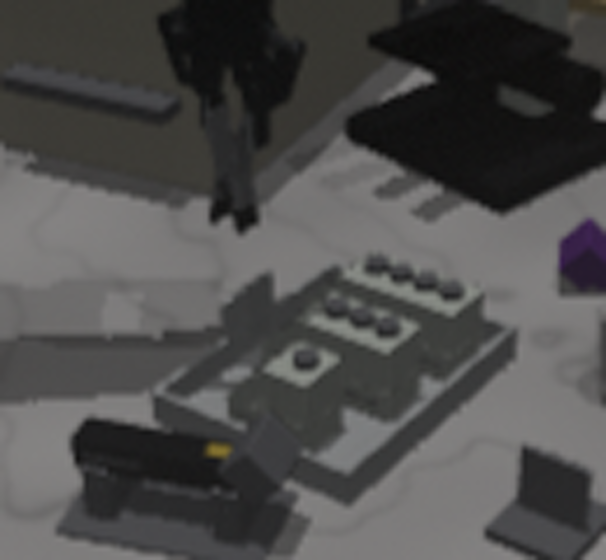

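The clip is above the tab at (248,310), with its open jaws at (215,215) and (245,222). I'll lower it onto the tab.

>>> send_rows --moves '[{"offset": [0.001, 0.001, -0.1], "angular": [0, 0, 0]}, {"offset": [0.001, 0.001, -0.2], "angular": [0, 0, 0]}, {"offset": [0.001, 0.001, -0.26], "angular": [0, 0, 0]}, {"offset": [0.001, 0.001, -0.32], "angular": [0, 0, 0]}, {"offset": [0.001, 0.001, -0.38], "angular": [0, 0, 0]}, {"offset": [0.001, 0.001, -0.43], "angular": [0, 0, 0]}, {"offset": [0.001, 0.001, -0.47], "angular": [0, 0, 0]}, {"offset": [0.001, 0.001, -0.485], "angular": [0, 0, 0]}, {"offset": [0.001, 0.001, -0.485], "angular": [0, 0, 0]}, {"offset": [0.001, 0.001, -0.485], "angular": [0, 0, 0]}]'

```text
clock: 49.1
tool_pos: [0.3247, 0.2937, 0.1078]
tool_rot: [[0.147, 0.989, 0.003], [0.989, -0.147, 0.0], [0.001, 0.003, -1.0]]
contact_force: [2.4, -0.1, -1.3]
finger_gap: 0.0358
grip_force: 6.7
```

Run:
```python
from h import *
print(env.state()["joint_positions"])
go([.3252,.2935,.1265],-98.7)
c=env.camera("scene");cv2.imwrite("pics/s16c.png",cv2.resize(c["image"][110:190,200:290],(630,560),interpolation=cv2.INTER_CUBIC))
```

```text
[ 5.03705080e-01 -1.06955740e-01  2.24213766e+00 -1.63894097e-03
  1.00355684e+00  6.51683908e-01]
target TCP [0.3252 0.2935 0.1075] offset [ 0.003 -0.001 -0.002] angular [-0.     0.004 -0.006]
```

View pics/s16c.png

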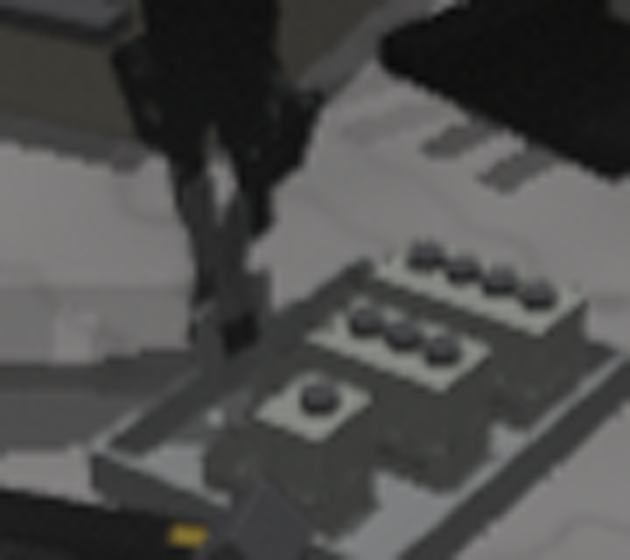

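The clip straddles the tab: the near pad is at (235,335) and the far one is behind it. I'll release and lift.

>>> send_rows --moves '[{"offset": [0, 0, 0], "angular": [0, 0, 0]}, {"offset": [0, 0, 0], "angular": [0, 0, 0]}, {"offset": [0, 0, 0], "angular": [0, 0, 0]}, {"offset": [0, 0, 0], "angular": [0, 0, 0]}, {"offset": [0, 0, 0], "angular": [0, 0, 0]}, {"offset": [0, 0, 0], "angular": [0, 0, 0]}]' --gripper 1

```text
clock: 49.9
tool_pos: [0.3245, 0.2937, 0.1077]
tool_rot: [[0.147, 0.989, 0.003], [0.989, -0.147, 0.0], [0.0, 0.003, -1.0]]
contact_force: [-0.3, 0.5, 0.2]
finger_gap: 0.0854
grip_force: 0.0
```

>>> send_rows --moves '[{"offset": [0, 0, 0.1], "angular": [0, 0, 0]}, {"offset": [0, 0, 0.25], "angular": [0, 0, 0]}, {"offset": [0, 0, 0.5], "angular": [0, 0, 0]}, {"offset": [0, 0, 0.8], "angular": [0, 0, 0]}, {"offset": [0.4, -0.2, 0.9], "angular": [0, 0, 0]}, {"offset": [0.8, -0.8, 0.9], "angular": [0, 0, 0]}, {"offset": [0.8, -1, 0.9], "angular": [0, 0, 0]}, {"offset": [0.8, -1, 0.9], "angular": [0, 0, 0]}]'

```text
clock: 50.9
tool_pos: [0.4779, 0.1058, 0.2874]
tool_rot: [[0.146, 0.989, 0.003], [0.989, -0.146, 0.0], [0.001, 0.003, -1.0]]
contact_force: [0.6, 0.5, 0.1]
finger_gap: 0.0855
grip_force: 0.0
```

Run:
```python
from h import *
o,c,W=packs("t17")
B=(150,245,205,290)
print("clip",rect(W,B,.1,.15),"z max",np.nanmax(W[245:290,150:205,2]),"tab",rect(W,B,.062,.078))
print("scanner",rect(W,(225,215,265,277),.06,.077))
c=env.camera("scene");cv2.imwrite("pics/s17c.png",cv2.resize(c["image"][100:220,190:320],(606,560),interpolation=cv2.INTER_CUBIC))
```

```text
pack4 [436.8 354.6] [159.8  54.7] -8.39
pack3 [424.2 277.2] [134.9  54. ] -9.63
clip (98, array([324.5, 289.2]), array([60.8, 25.4]), -7.84, np.float64(0.1252)) z max 0.6246841563888551 tab (162, array([357.5, 302.6]), array([165. ,  81.1]), 89.68, np.float64(0.0692))
scanner (161, array([396. ,  64.2]), array([178.5,  50.7]), 9.54, np.float64(0.0695))
```

View pics/s17c.png

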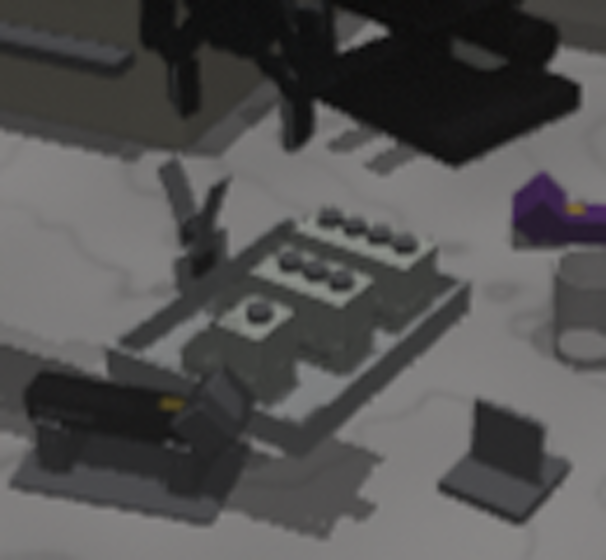

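The clip is clamped upright on the tab at (195,235), the packs stand in the tray, and the scanner lies in its cradle at (130,410). I'll hand in.

```bash
python3 -c "
from rig import env
print(env.sign_off())"
```

```text
the job is handed in; nothing more can be done
None
```

I handed the job in at about 51 s: I held the scanner on the pack4, pack3 and pack1 labels in that order, put it back in its cradle, stood the three packs in the tray and clamped the clip on the tab; the final camera views agree, but sign-off returned no verdict.

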